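# Sort the lathe's packing plates off the setting-out slab

### The job

Sort the thin packing plates lying on the steel slab: those with a round tag go flat into the tray whose tab shows the round mark, those with a bar tag flat into the tray whose tab shows the bar mark (they may lie on one another). Never pick a plate straight up off the slab's face: slide it out until a good part of it overhangs the slab's front edge, and lift it by that overhanging end. Leave the other things on the bench where they are.

Things in the scene. Friction and masses are not known exactly. Their poses are not given: they have to be found in the camera images.
- round_a (a point): centre (half-way up) of an aluminium packing plate, 120 x 50 x 4 mm, 0.07 kg, its own x axis along the 120 mm, z up, the two ends alike; at the start it lies flat on the slab. Its top carries a flat black tag: a round disc 36 mm across (passed). One of the five plates may be absent (None at the start)
- round_b (a point): centre (half-way up) of an aluminium packing plate, 120 x 50 x 4 mm, 0.07 kg, its own x axis along the 120 mm, z up, the two ends alike; at the start it lies flat on the slab. Its top carries a flat black tag: a round disc 36 mm across (passed). One of the five plates may be absent (None at the start)
- round_c (a point): centre (half-way up) of an aluminium packing plate, 120 x 50 x 4 mm, 0.07 kg, its own x axis along the 120 mm, z up, the two ends alike; at the start it lies flat on the slab. Its top carries a flat black tag: a round disc 36 mm across (passed). One of the five plates may be absent (None at the start)
- bar_a (a point): centre (half-way up) of an aluminium packing plate, 120 x 50 x 4 mm, 0.07 kg, its own x axis along the 120 mm, z up, the two ends alike; at the start it lies flat on the slab. Its top carries a flat black tag: a long narrow bar 66 x 12 mm (rejected). One of the five plates may be absent (None at the start)
- bar_b (a point): centre (half-way up) of an aluminium packing plate, 120 x 50 x 4 mm, 0.07 kg, its own x axis along the 120 mm, z up, the two ends alike; at the start it lies flat on the slab. Its top carries a flat black tag: a long narrow bar 66 x 12 mm (rejected). One of the five plates may be absent (None at the start)
- slab_edge (a point): middle of the front (robot side) top edge of a fixed dark steel slab, 270 deep x 400 wide x 30 mm high, level. x points from the edge into the slab, away from the robot; y left along the edge; z up. Bench in front is clear. Plates lie side by side, 62 mm apart, long sides about along x, front ends 15 to 45 mm in from this edge, some 12 mm between neighbours, free slab behind
- tray_round_in (a point): centre of the inner floor of the fixed plywood tray for passed plates: the tab carries a round disc mark. Inside 180 (its x) x 150 (its y) mm, walls 5 mm thick, rim 30 mm above this floor (35 mm above the bench); x points away from the robot, towards the flat-topped tab outside the far wall (55 x 90 mm, 37 mm high), z up. One tray stands left of the slab and one right, either way round
- tray_bar_in (a point): centre of the inner floor of the fixed plywood tray for rejected plates: the tab carries a long bar mark. Inside 180 (its x) x 150 (its y) mm, walls 5 mm thick, rim 30 mm above this floor (35 mm above the bench); x points away from the robot, towards the flat-topped tab outside the far wall (55 x 90 mm, 37 mm high), z up. One tray stands left of the slab and one right, either way round
- sanding_block: bystander, to be left alone: loose cork-faced sanding block, 35 x 75 x 30 mm, on the rear part of the slab; origin at its underside
- gouge: bystander, to be left alone: loose turning tool, 240 mm long, lying on the bench outside the left tray
- finish_tin: bystander, to be left alone: loose plain tin, 70 mm across, 110 mm tall, behind the left tray; origin at its underside
- spindle: bystander, to be left alone: loose turned wooden spindle standing upright, 60 mm across, 150 mm tall, behind the right tray; origin at its underside
- brush: bystander, to be left alone: loose brush, 200 mm long, on the bench outside the right tray
Not all that is in view belongs to the job. What is shaped like the part that bears round_c but pink is not meant.

How it is judged (in metres and radians):
At the end, for the whole second after the job is handed in: every plate present lies at rest inside the tray that bears its own mark: centre within 75 mm (tray x) and 60 mm (tray y) of the tray's centre, less than 25 mm above its floor, tilted less than 0.18 rad (x of round_a in the frame of tray_round_in between -0.075 and 0.075 m and y of round_a in the frame of tray_round_in between -0.06 and 0.06 m and z of each of round_a, round_b, round_c in the frame of tray_round_in below 0.025 m and angle between each of round_a, round_b, round_c, bar_a, bar_b's own z axis and vertical below 0.18 rad and linear speed of each of plate_round_a, plate_round_b, plate_round_c, plate_bar_a, plate_bar_b below 0.02 m/s and x of round_b in the frame of tray_round_in between -0.075 and 0.075 m and y of round_b in the frame of tray_round_in between -0.06 and 0.06 m and x of round_c in the frame of tray_round_in between -0.075 and 0.075 m and y of round_c in the frame of tray_round_in between -0.06 and 0.06 m and x of bar_a in the frame of tray_bar_in between -0.075 and 0.075 m and y of bar_a in the frame of tray_bar_in between -0.06 and 0.06 m and z of each of bar_a, bar_b in the frame of tray_bar_in below 0.025 m and x of bar_b in the frame of tray_bar_in between -0.075 and 0.075 m and y of bar_b in the frame of tray_bar_in between -0.06 and 0.06 m); the robot touches nothing.
It fails at once if a plate is lifted by the fingers off the slab's face (14 to 35 mm above it) while its centre is more than 45 mm in from the front edge (under 15 mm overhang) ((contact force between plate_round_a and the fingers above 0.5 N and x of round_a in the frame of slab_edge between 0.045 and 0.24 m and y of round_a in the frame of slab_edge between -0.2 and 0.2 m and z of round_a in the frame of slab_edge between 0.014 and 0.035 m) or (contact force between plate_round_b and the fingers above 0.5 N and x of round_b in the frame of slab_edge between 0.045 and 0.24 m and y of round_b in the frame of slab_edge between -0.2 and 0.2 m and z of round_b in the frame of slab_edge between 0.014 and 0.035 m) or (contact force between plate_round_c and the fingers above 0.5 N and x of round_c in the frame of slab_edge between 0.045 and 0.24 m and y of round_c in the frame of slab_edge between -0.2 and 0.2 m and z of round_c in the frame of slab_edge between 0.014 and 0.035 m) or (contact force between plate_bar_a and the fingers above 0.5 N and x of bar_a in the frame of slab_edge between 0.045 and 0.24 m and y of bar_a in the frame of slab_edge between -0.2 and 0.2 m and z of bar_a in the frame of slab_edge between 0.014 and 0.035 m) or (contact force between plate_bar_b and the fingers above 0.5 N and x of bar_b in the frame of slab_edge between 0.045 and 0.24 m and y of bar_b in the frame of slab_edge between -0.2 and 0.2 m and z of bar_b in the frame of slab_edge between 0.014 and 0.035 m)).
It fails at once if a bystander is moved more than 50 mm (distance of any of sanding_block, gouge, finish_tin, spindle, brush from where it was at the start of the episode above 0.05 m).
Of plate_round_a, plate_round_b, plate_round_c, plate_bar_a, plate_bar_b only 4 to 5 are there at a start; the rules pass over those that are not, and their reading is None.
At some moment in a run one of plate_round_a, plate_round_b, plate_round_c, plate_bar_a, plate_bar_b may be knocked a few centimetres aside while the robot is not near it.
Once in a run the grip may slacken for a moment while it holds something.
It also fails if it takes over 210 s, if anything falls off the work surface, if the arm or the gripper's body presses on something with over 40 N, if the wrist force passes 120 N, or if a joint passes its speed limit or range.

### The arm

A 6-joint arm with a two-finger parallel gripper is mounted at the origin on the work surface. World frame = base frame: x ahead of the robot, y to its left, z up, the work surface at z = 0. Lengths are in mm, angles in rad, forces in N, time in s.
With the tool pointing down it reaches from about 400 to 925 mm from the base axis. Payload 12.5 kg.
Tool frame: the origin (TCP) lies at the very end of the fingers, on their centre line; the grasp point (between the pads) lies 19 mm behind it; y points along the fingers, z is the direction in which the jaws open and shut, and the axes are right-handed (so a half turn about y gives the same grasp; the last joint's range is limited). The gripper opens to 95 mm and grips with 3 to 60 N. Pads are 20 mm wide; open, the fingers measure 119 mm over their backs; the gripper's body (75 mm by 180 mm) begins 59 mm behind the grasp point.
Start: joints at [1.14, 0.491, 1.559, -0, 1.092, -0.106], TCP at [199.433, 592.346, 214.661] pointing down, gripper open.
Joint ranges: [-3.1, 3.1], [-0.84, 2.19], [0.05, 2.79], [-1.13, 4.28], [0.06, 2.93], [-2.69, 2.69]. Speed limits (rad/s): [2.22, 2.22, 2.79, 3.14, 3.14, 3.14].

### API

Orientations are given as [roll, pitch, yaw] about the fixed x, y, z axes, in that order (R = Rz(yaw) Ry(pitch) Rx(roll)).
In Python, from cell import env, optics gives the robot as it stands.
- The arm moves only by the tool drive_tool, never from a script. Its argument "steps" is a list of rows, each an object with "slide": the shift along the tool's x, y, z in m, a list of three; "dr": the turn, a rotation vector about the tool's x, y, z in rad, a list of three; "fingers": the finger opening in m, from 0 to 0.0951. A call has 1 to 5 rows; each row is the pose to reach, as a shift and turn from the pose commanded when the call began, along the tool's axes at that moment; what a row does not reach only later rows make up. A row lasts 1/12 s, in which the tool goes at most 41.7 mm and 7.16 degrees, less where a joint would pass 70% of its speed; a pose out of reach is approached as far as the arm can. A call with a gripper value outside its range is refused whole. The fingers move at their own pace and stop on an object; the grip force is fixed at half the most. Time passes only in rows, so rows that repeat a pose let the fingers close. It gives the time, the measured TCP pose, the force and the opening at its end, in the units of the state.
- env.state(): the state, without advancing time (a new reading comes with each control period).
- optics.read_camera(name): name is "side" or "top" or "wrist"; returns the picture (384x512x3 uint8, red, green, blue); there is no depth.
- optics.camera_model(name): a dict with "mtx" (3x3 intrinsics, pixels), "R" (3x3) and "t" (3): a world point X has camera coordinates R X + t. Camera axes: x right, y down, z forward; pixel columns grow to the right and rows downward; lengths in mm; the calibration is good to about 2 mm. A picture is of the moment at which its call begins: read the wrist's pose just before it. camera_model takes no time and is no camera call; for the wrist camera it gives the pose at the moment of the call.
- env.job_done(): hands the job in, once; it reports no verdict.
The state is a dict: "t": time; "joints": joint angles; "qvel": joint speeds; "tau": joint torques, N m; "eef_pos": TCP position; "tcp_rot": TCP orientation; "ft_force": force on the tool from outside, world axes, zero at the start; "moment": the same for the moment, N m; "opening": opening from 0.0 (shut) to 1.0 (fully open).
Only numpy, scipy, OpenCV 4.12 (cv2) and the standard library are available. Lean on these libraries where they do the work, as an engineer would, in place of code of your own. Each camera call takes 0.05 s, during which the arm holds its last target.

## Working session

There is one attempt and no reset: what is moved stays moved. The work goes in short steps, Python scripts to look and compute and a tool call to move; the robot and the scene stay as the last step left them, time stands still between calls to the robot, and variables do not carry over. Pictures are saved under pics/ and viewed, and the job is handed in when it is done.

Besides the shell and the picture viewer there is one more tool, called after "Request:" as a command line: name --argument value ..., lists and objects as JSON in quotes. drive_tool: Moves the arm, as the interface text tells. Its arguments: {"type":"object","properties":{"steps":{"type":"array","items":{"type":"object","properties":{"slide":{"type":"array","items":{"type":"number"}},"dr":{"type":"array","items":{"type":"number"}},"fingers":{"type":"number"}}}}},"required":["steps"]}

```bash
ls; mkdir -p pics; python3 - <<'E'
from cell import env, optics
import cv2
print(env.state())
for n in ("top","side","wrist"):
    m=optics.camera_model(n); print(n,m)
    cv2.imwrite(f"pics/{n}0.png",cv2.cvtColor(optics.read_camera(n),cv2.COLOR_RGB2BGR))
E
```

```text
pics
{'t': 0.0, 'joints': array([ 1.14041920e+00,  4.91538602e-01,  1.55943885e+00,  2.68291485e-05,
        1.09165496e+00, -1.05599709e-01]), 'qvel': array([ 0.00126694,  0.00065671, -0.00058135, -0.00203558, -0.00022328,
        0.0001472 ]), 'tau': array([-2.26421807e-04, -6.12648654e+01, -2.58170253e+01,  6.92535401e-02,
        4.82962397e-02, -4.84209102e-05]), 'eef_pos': array([199.31334497, 592.12869683, 214.0784053 ]), 'tcp_rot': array([-1.57182779e+00,  1.33257113e-04, -3.24789871e-01]), 'ft_force': array([-0.42606178, -0.03482362,  0.82543896]), 'moment': array([ 0.01184165,  0.00575806, -0.04982866]), 'opening': 0.9982180677259379}
top {'mtx': array([[438.21972438,   0.        , 261.00887966],
       [  0.        , 438.21972438, 194.45973465],
       [  0.        ,   0.        ,   1.        ]]), 'R': array([[-7.62150505e-04, -9.99995072e-01,  3.04554350e-03],
       [-9.83018182e-01,  1.90326874e-04, -1.83508089e-01],
       [ 1.83506605e-01, -3.13368542e-03, -9.83013482e-01]]), 't': array([ -12.55127522,  531.94525383, 1530.52514531])}
side {'mtx': array([[436.41449522,   0.        , 259.26851979],
       [  0.        , 436.41449522, 198.2734958 ],
       [  0.        ,   0.        ,   1.        ]]), 'R': array([[ 0.87433486, -0.48501667, -0.017245  ],
       [-0.28171196, -0.47826416, -0.83180633],
       [ 0.39519227,  0.73213539, -0.55479802]]), 't': array([-447.9964757 ,  195.9262449 , 1205.94208954])}
wrist {'mtx': array([[305.18993337,   0.        , 254.81123685],
       [  0.        , 305.18993337, 188.51815719],
       [  0.        ,   0.        ,   1.        ]]), 'R': array([[ 3.18879979e-01,  9.47795040e-01, -3.47913279e-04],
       [ 9.18486791e-01, -3.08928774e-01,  2.46870467e-01],
       [ 2.33875123e-01, -7.90416030e-02, -9.69048426e-01]]), 't': array([-625.5003648 ,  -28.18766356,  389.46529763])}
```

View pics/top0.png

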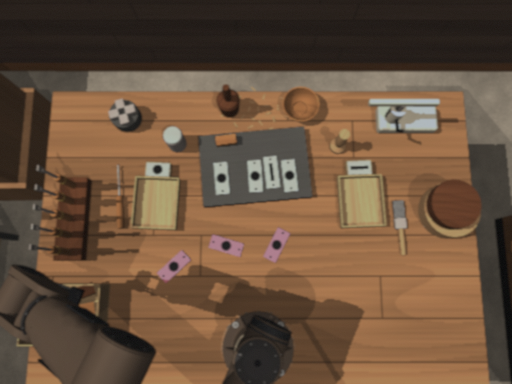

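View pics/side0.png

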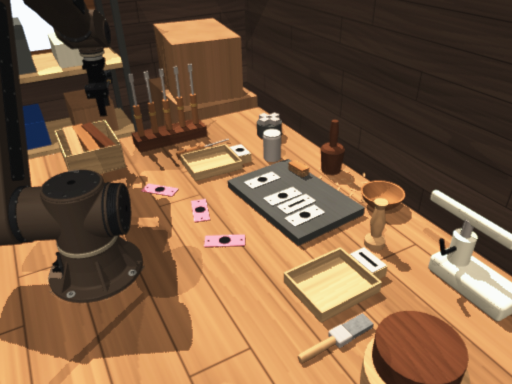

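View pics/wrist0.png

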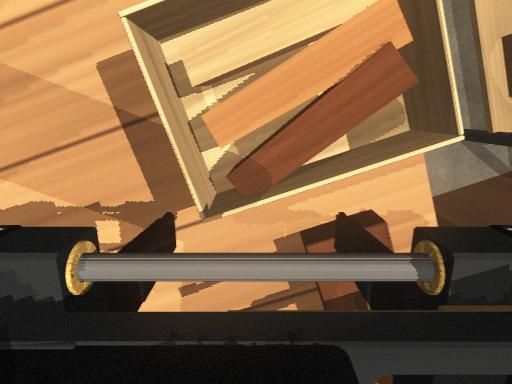

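The top view shows four plates on the slab, tags at about (221,178) round, (255,176) round, (271,172) bar and (289,175) round. The round-mark tray is on the left (tab at 157,170) and the bar-mark tray is on the right (tab at 358,168). The pink plates on the bench are decoys. Next I measure.

```bash
cat > h.py <<'E'
from cell import env, optics
import cv2, numpy as np
def pt(m,uv,z):
    K,R,t=m["mtx"],np.array(m["R"]),np.array(m["t"])
    d=R.T@np.linalg.inv(K)@np.array([uv[0],uv[1],1.]); c=-R.T@t
    return c+d*(z-c[2])/d[2]
def px(m,X):
    p=m["mtx"]@(np.array(m["R"])@np.array(X)+m["t"]); return p[:2]/p[2]
def save(n,name,crop=None,s=1):
    im=optics.read_camera(n); o=im
    if crop: x0,y0,x1,y1=crop; o=im[y0:y1,x0:x1]
    o=cv2.resize(o,None,fx=s,fy=s,interpolation=cv2.INTER_CUBIC)
    cv2.imwrite(f"pics/{name}.png",cv2.cvtColor(o,cv2.COLOR_RGB2BGR)); return im
def plates(im,m,roi,z=34,vmin=150,smax=50,amin=40):
    hsv=cv2.cvtColor(im,cv2.COLOR_RGB2HSV)
    mk=((hsv[...,2]>vmin)&(hsv[...,1]<smax)).astype(np.uint8)
    k=np.zeros_like(mk); x0,y0,x1,y1=roi; k[y0:y1,x0:x1]=mk[y0:y1,x0:x1]
    cs,_=cv2.findContours(k,cv2.RETR_EXTERNAL,cv2.CHAIN_APPROX_NONE); out=[]
    for c in cs:
        if cv2.contourArea(c)<amin: continue
        W=np.array([pt(m,p[0],z)[:2] for p in c],np.float32)
        (cx,cy),(w,h),a=cv2.minAreaRect(W)
        if w<h: w,h=h,w; a+=90
        a=(a+90)%180-90
        out.append((round(cx,1),round(cy,1),round(w,1),round(h,1),round(a,1)))
    return sorted(out,key=lambda r:-r[1])
E
python3 - <<'E'
from h import *
im=save("top","top1",(190,110,320,220),6)
m=optics.camera_model("top")
for r in plates(im,m,(200,125,312,206)): print(r)
im=save("side","side1",(215,150,375,250),5)
ms=optics.camera_model("side")
for r in plates(im,ms,(225,160,365,235)): print(r)
E
```

```text
(597.3, 133.9, 117.5, 46.9, 6.1)
(605.3, 10.8, 117.6, 46.0, 3.7)
(620.1, -50.0, 117.5, 46.4, 6.1)
(607.3, -115.8, 117.9, 46.3, 6.1)
(600.1, 137.5, 125.8, 59.3, 6.5)
(614.6, -14.9, 133.0, 121.6, 7.6)
(609.8, -113.1, 125.4, 56.3, 6.0)
```

View pics/top1.png

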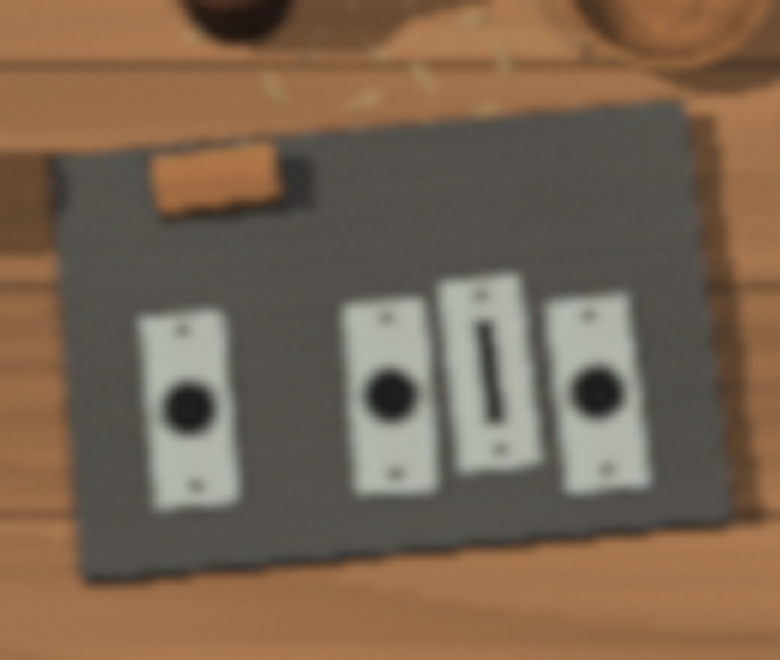

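View pics/side1.png

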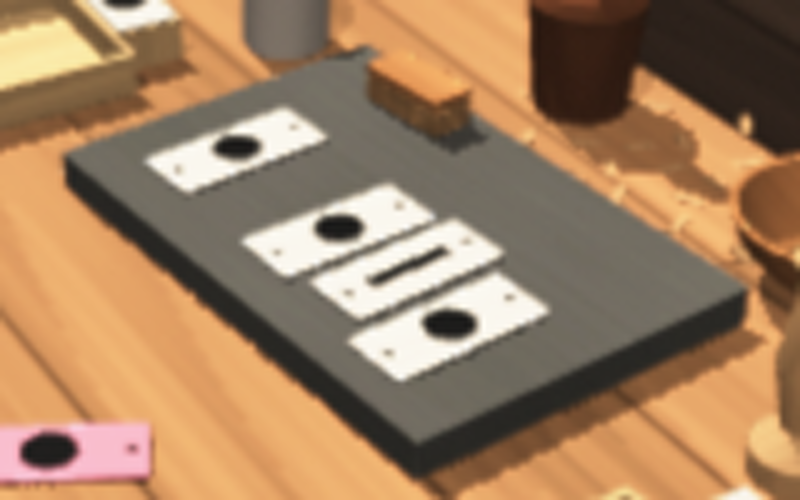

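```bash
python3 - <<'E'
from h import *
m=optics.camera_model("top")
f=lambda X,Y:(190+(X+.5)/6-.5,110+(Y+.5)/6-.5)
for n,c in dict(FL=(85,570),FR=(733,516),BR=(684,101),BL=(58,156)).items(): print(n,pt(m,f(*c),30).round(1))
for c in [(150,160),(275,143),(283,200),(160,215)]: print("block",pt(m,f(*c),60).round(1))
im=save("top","top2",(120,120,200,250),4.6)
im=save("top","top3",(320,110,420,260),4)
E
```

```text
FL [498.2 195.2  30. ]
FR [ 531.3 -198.    30. ]
BR [ 795.7 -173.1   30. ]
BL [759.7 218.1  30. ]
block [747.3 157.4  60. ]
block [758.2  81.1  60. ]
block [721.8  75.9  60. ]
block [712.3 150.7  60. ]
```

View pics/top2.png

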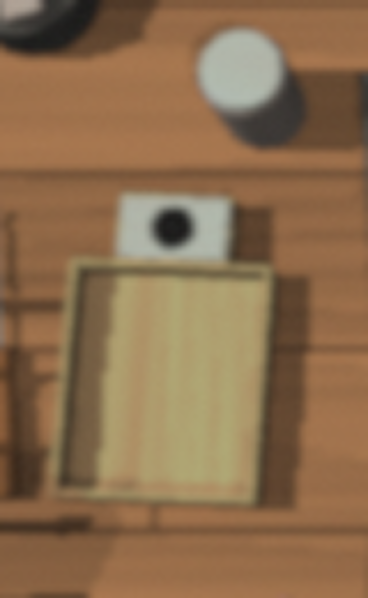

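View pics/top3.png

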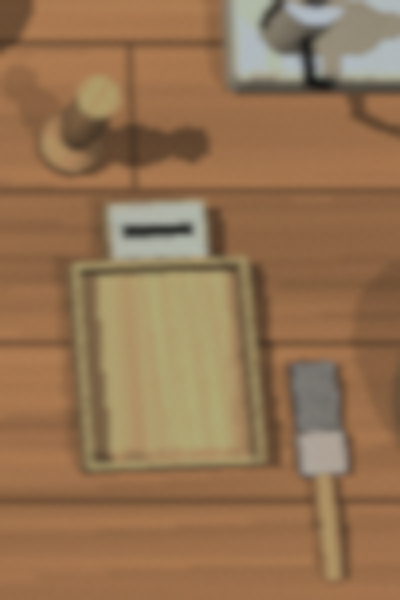

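```bash
python3 - <<'E'
from h import *
m=optics.camera_model("top")
def tray(o,s,cs,tab):
    f=lambda c:(o[0]+(c[0]+.5)/s-.5,o[1]+(c[1]+.5)/s-.5)
    P=np.array([pt(m,f(c),35) for c in cs]); c=P.mean(0)
    x=(P[0]+P[1]-P[2]-P[3])/2; y=(P[0]+P[3]-P[1]-P[2])/2
    print("centre",c.round(1),"len",np.linalg.norm(x).round(1),np.linalg.norm(y).round(1),"yaw",np.degrees(np.arctan2(x[1],x[0])).round(1),np.degrees(np.arctan2(-y[0],y[1])).round(1),P[:,:2].round(0).tolist())
tray((120,120),4.6,[(70,259),(274,263),(257,503),(52,498)],0)
tray((320,110),4,[(70,259),(248,256),(270,464),(87,470)],0)
for u in [(172,128)]: print("tin top",pt(m,(120+240/4.6,120+70/4.6),110))
print("spindle",pt(m,(320+97/4,110+95/4),150))
for c in [(226,245),(277,245),(174,265)]: print("pink",pt(m,c,4).round(0))
S=np.array([514.7,-1.4]); a=np.radians(4.85); e=np.array([np.cos(a),np.sin(a)]); n=np.array([-e[1],e[0]])
for r in plates(optics.read_camera("top"),m,(200,125,312,206)):
    d=np.array(r[:2])-S; print(r,"slab x,y",(d@e).round(1),(d@n).round(1))
E
```

```text
centre [506.5 370.9  35. ] len 191.4 161.2 yaw -1.6 -1.3 [[604.0, 449.0], [601.0, 287.0], [409.0, 294.0], [413.0, 453.0]]
centre [ 514.4 -378.9   35. ] len 193.3 164.2 yaw 2.8 1.4 [[610.0, -292.0], [612.0, -456.0], [421.0, -466.0], [415.0, -301.0]]
tin top [734.6825109  302.70783532 110.        ]
spindle [ 726.92419856 -300.88669234  150.        ]
pink [354. 114.   4.]
pink [354. -71.   4.]
pink [282. 300.   4.]
(597.3, 133.9, 117.5, 46.9, 6.1) slab x,y 93.7 127.8
(605.3, 10.8, 117.6, 46.0, 3.7) slab x,y 91.3 4.5
(619.8, -50.0, 117.1, 46.5, 6.5) slab x,y 100.6 -57.3
(607.3, -115.8, 117.9, 46.3, 6.1) slab x,y 82.6 -121.8
```

```bash
cat >> h.py <<'E'
from scipy.spatial.transform import Rotation as Ro
def plan(x,y,z,yawdeg,show=True):
    s=env.state(); R=Ro.from_euler("xyz",s["tcp_rot"]); p=np.array(s["eef_pos"])
    T=Ro.from_euler("xyz",[-np.pi/2,0,np.radians(yawdeg)])
    sl=R.inv().apply(np.array([x,y,z])-p)/1000; dr=(R.inv()*T).as_rotvec()
    print("t",round(s["t"],2),"pos",p.round(1),"yaw",np.degrees(s["tcp_rot"][2]).round(2),"tilt",np.degrees(s["tcp_rot"][:2]).round(2),"F",s["ft_force"].round(1),"op",(s["opening"]*95.1).round(1))
    n=max(np.linalg.norm(sl)/.0417,np.degrees(np.linalg.norm(dr))/7.16)
    print("-> slide",sl.round(4),"dr",dr.round(4),"rows",n.round(1))
E
python3 - <<'E'
from h import *
plan(560,60,300,5)
plan(673,142,100,6)
E
```

```text
Traceback (most recent call last):
  File "h.py", line 32, in plan
    print("t",round(s["t"],2),"pos",p.round(1),"yaw",np.degrees(s["tcp_rot"][2]).round(2),"tilt",np.degrees(s["tcp_rot"][:2]).round(2),"F",s["ft_force"].round(1),"op",(s["opening"]*95.1).round(1))
                                                                                                                                                                       ^^^^^^^^^^^^^^^^^^^^^^^^^
AttributeError: 'float' object has no attribute 'round'
```

```bash
sed -i 's/(s\["opening"\]\*95.1).round(1)/round(s["opening"]*95.1,1)/' h.py
python3 - <<'E'
from h import *
plan(560,60,300,5)
plan(673,142,100,6)
E
```

```text
t 0.4 pos [199.4 592.3 214.6] yaw -18.61 tilt [-90.   0.] F [ 0.1 -0.9 -0.4] op 95.1
-> slide [ 0.5116 -0.0854 -0.3894] dr [ 1.000e-04 -4.121e-01 -1.000e-04] rows 15.6
t 0.4 pos [199.4 592.3 214.6] yaw -18.61 tilt [-90.   0.] F [ 0.1 -0.9 -0.4] op 95.1
-> slide [ 0.5926  0.1146 -0.2756] dr [ 1.000e-04 -4.295e-01 -1.000e-04] rows 15.9
```

Request:
drive_tool --steps '[{"slide": [0.512, -0.085, -0.389], "dr": [0, -0.41, 0], "fingers": 0.022}, {"slide": [0.512, -0.085, -0.389], "dr": [0, -0.41, 0], "fingers": 0.022}, {"slide": [0.512, -0.085, -0.389], "dr": [0, -0.41, 0], "fingers": 0.022}, {"slide": [0.512, -0.085, -0.389], "dr": [0, -0.41, 0], "fingers": 0.022}, {"slide": [0.512, -0.085, -0.389], "dr": [0, -0.41, 0], "fingers": 0.022}]'

```text
t: 0.82
eef_pos: [314.2, 422.6, 241.8]
tcp_rot: [-1.571, -0.0, 0.089]
ft_force: [1.1, 0.7, -0.4]
opening: 0.707
```

```bash
python3 -c "
from h import *
plan(560,60,300,5)"
```

```text
t 0.82 pos [314.2 422.6 241.8] yaw 5.1 tilt [-8.999e+01 -1.000e-02] F [ 1.1  0.7 -0.4] op 67.3
-> slide [ 0.2125 -0.0582 -0.383 ] dr [-0.0002  0.0018  0.0002] rows 10.6
```

Request:
drive_tool --steps '[{"slide": [0.213, -0.058, -0.383], "fingers": 0.022}, {"slide": [0.213, -0.058, -0.383], "fingers": 0.022}, {"slide": [0.213, -0.058, -0.383], "fingers": 0.022}, {"slide": [0.213, -0.058, -0.383], "fingers": 0.022}, {"slide": [0.213, -0.058, -0.383], "fingers": 0.022}]'

```text
invalid input
```

```bash
python3 -c "
from h import *
plan(560,60,300,5)"
```

```text
t 0.82 pos [314.2 422.6 241.8] yaw 5.1 tilt [-8.999e+01 -1.000e-02] F [ 1.1  0.7 -0.4] op 67.3
-> slide [ 0.2125 -0.0582 -0.383 ] dr [-0.0002  0.0018  0.0002] rows 10.6
```

All three fields are needed.

Request:
drive_tool --steps '[{"slide": [0.213, -0.058, -0.383], "dr": [0, 0, 0], "fingers": 0.022}, {"slide": [0.213, -0.058, -0.383], "dr": [0, 0, 0], "fingers": 0.022}, {"slide": [0.213, -0.058, -0.383], "dr": [0, 0, 0], "fingers": 0.022}, {"slide": [0.213, -0.058, -0.383], "dr": [0, 0, 0], "fingers": 0.022}, {"slide": [0.213, -0.058, -0.383], "dr": [0, 0, 0], "fingers": 0.022}]'

```text
t: 1.23
eef_pos: [429.8, 251.0, 269.4]
tcp_rot: [-1.571, -0.001, 0.085]
ft_force: [0.5, 1.5, -0.2]
opening: 0.357
```

```bash
python3 -c "
from h import *
plan(560,60,300,5)"
```

```text
t 1.23 pos [429.8 251.  269.4] yaw 4.88 tilt [-8.998e+01 -3.000e-02] F [ 0.5  1.5 -0.2] op 33.9
-> slide [ 0.1135 -0.0306 -0.2014] dr [-0.0003 -0.002   0.0006] rows 5.6
```

Request:
drive_tool --steps '[{"slide": [0.09, -0.03, -0.17], "dr": [0, 0, 0], "fingers": 0.022}, {"slide": [0.09, -0.03, -0.17], "dr": [0, 0, 0], "fingers": 0.022}, {"slide": [0.09, -0.03, -0.17], "dr": [0, 0, 0], "fingers": 0.022}, {"slide": [0.09, -0.03, -0.17], "dr": [0, 0, 0], "fingers": 0.022}, {"slide": [0.09, -0.03, -0.17], "dr": [0, 0, 0], "fingers": 0.022}]'

```text
t: 1.65
eef_pos: [534.7, 88.1, 299.5]
tcp_rot: [-1.571, -0.001, 0.084]
ft_force: [-0.0, 1.4, 0.4]
opening: 0.233
```

```bash
python3 - <<'E'
from h import *
plan(673,142,100,6)
m=optics.camera_model("wrist"); im=save("wrist","w1"); print((-m["R"].T@m["t"]).round(0))
for r in plates(im,m,(0,0,512,384),amin=300): print(r)
E
```

```text
t 1.65 pos [534.7  88.1 299.5] yaw 4.8 tilt [-9.002e+01 -6.000e-02] F [-0.   1.4  0.4] op 22.1
-> slide [0.1421 0.1996 0.0422] dr [ 0.0004 -0.021   0.001 ] rows 6.0
[466.  83. 469.]
(632.9, 372.2, 86.3, 50.4, 87.8)
(599.2, 135.8, 118.4, 51.2, 6.2)
(362.5, 114.5, 111.0, 45.7, 73.3)
(599.8, 11.9, 102.1, 51.2, 4.3)
(605.8, -49.9, 86.0, 51.3, 6.3)
(371.3, -60.4, 97.6, 45.6, -27.1)
(610.1, -113.4, 119.7, 52.2, 6.2)
```

View pics/w1.png

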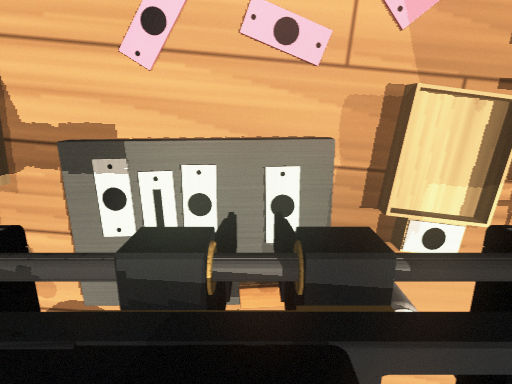

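Request:
drive_tool --steps '[{"slide": [0.143, 0.05, 0.043], "dr": [0, -0.023, 0], "fingers": 0.022}, {"slide": [0.143, 0.05, 0.043], "dr": [0, -0.023, 0], "fingers": 0.022}, {"slide": [0.143, 0.1, 0.043], "dr": [0, -0.023, 0], "fingers": 0.022}, {"slide": [0.143, 0.2, 0.043], "dr": [0, -0.023, 0], "fingers": 0.022}, {"slide": [0.143, 0.2, 0.043], "dr": [0, -0.023, 0], "fingers": 0.022}]'

```text
t: 2.12
eef_pos: [656.1, 140.1, 160.7]
tcp_rot: [-1.571, -0.002, 0.108]
ft_force: [-0.1, -0.7, 0.1]
opening: 0.232
```

```bash
python3 -c "
from h import *
plan(674,143,32,6.1)"
```

```text
t 2.12 pos [656.1 140.1 160.7] yaw 6.21 tilt [-89.99  -0.09] F [-0.1 -0.7  0.1] op 22.1
-> slide [0.0179 0.1287 0.001 ] dr [-0.0001  0.002   0.0015] rows 3.1
```

Request:
drive_tool --steps '[{"slide": [0.005, 0.03, 0], "dr": [0, 0, 0], "fingers": 0.022}, {"slide": [0.005, 0.03, 0], "dr": [0, 0, 0], "fingers": 0.022}, {"slide": [0.005, 0.03, 0], "dr": [0, 0, 0], "fingers": 0.022}]'

```text
t: 2.37
eef_pos: [659.5, 140.0, 131.4]
tcp_rot: [-1.571, 0.003, 0.108]
ft_force: [0.5, -0.4, 1.1]
opening: 0.23
```

```bash
python3 -c "
from h import *
plan(674,143,32,6.1)"
```

```text
t 2.37 pos [659.5 140.  131.4] yaw 6.21 tilt [-90.     0.16] F [ 0.5 -0.4  1.1] op 21.9
-> slide [0.0151 0.0994 0.0014] dr [-0.      0.0019 -0.0028] rows 2.4
```

Request:
drive_tool --steps '[{"slide": [0.014, 0.03, 0.001], "dr": [0, 0, 0], "fingers": 0.022}, {"slide": [0.014, 0.065, 0.001], "dr": [0, 0, 0], "fingers": 0.022}, {"slide": [0.014, 0.09, 0.001], "dr": [0, 0, 0], "fingers": 0.022}, {"slide": [0.014, 0.09, 0.001], "dr": [0, 0, 0], "fingers": 0.022}]'

```text
t: 2.7
eef_pos: [672.5, 142.2, 40.5]
tcp_rot: [-1.571, 0.003, 0.108]
ft_force: [-0.3, -0.3, -0.7]
opening: 0.228
```

```bash
python3 - <<'E'
from h import *
plan(674,143,32,6.1)
save("side","s2",(200,100,390,250),4)
save("top","t2",(190,110,320,220),5)
E
```

```text
t 2.7 pos [672.5 142.2  40.5] yaw 6.19 tilt [-90.    0.2] F [-0.3 -0.3 -0.7] op 21.7
-> slide [0.0016 0.0085 0.0006] dr [-0.0001  0.0016 -0.0035] rows 0.2
```

View pics/s2.png

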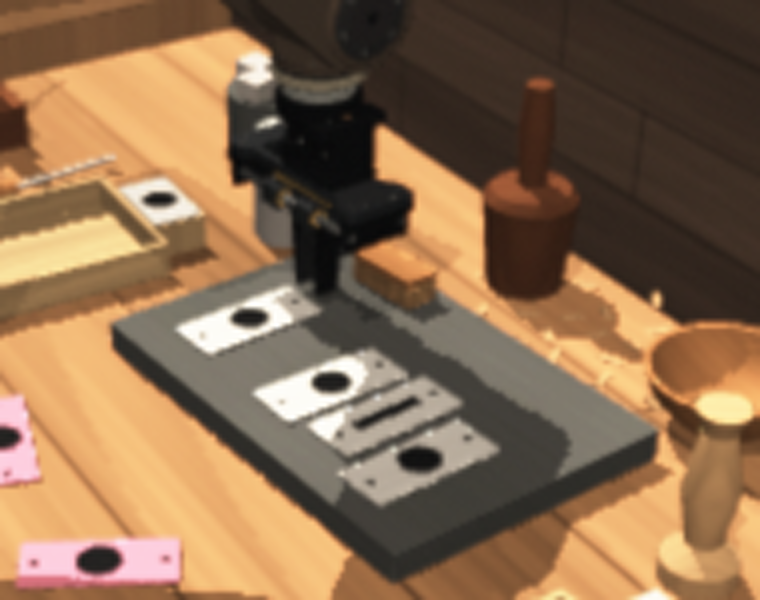

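Request:
drive_tool --steps '[{"slide": [0.0, 0.006, 0.0], "dr": [0, 0, -0.003], "fingers": 0.022}, {"slide": [0, 0.009, 0], "dr": [0, 0, -0.003], "fingers": 0.022}, {"slide": [0, 0.009, 0], "dr": [0, 0, -0.003], "fingers": 0.022}]'

```text
t: 3.05
eef_pos: [674.1, 142.5, 34.5]
tcp_rot: [-1.571, -0.005, 0.108]
ft_force: [-0.0, -0.2, 0.6]
opening: 0.228
```

Request:
drive_tool --steps '[{"slide": [0.0, 0, 0.0], "dr": [0, 0, 0], "fingers": 0.022}, {"slide": [0, 0, 0], "dr": [0, 0, 0], "fingers": 0.022}]'

```text
t: 3.22
eef_pos: [674.0, 142.5, 34.0]
tcp_rot: [-1.571, -0.004, 0.108]
ft_force: [-0.7, 0.4, -0.0]
opening: 0.231
```

```bash
python3 -c "
from h import *
plan(674,143,32,6.1)"
```

```text
t 3.22 pos [674.  142.5  34. ] yaw 6.2 tilt [-90.    -0.23] F [-0.7  0.4 -0. ] op 21.9
-> slide [0.     0.002  0.0005] dr [-0.0001  0.0017  0.004 ] rows 0.0
```

Request:
drive_tool --steps '[{"slide": [0.0, 0.0025, 0.0], "dr": [0, 0, 0.004], "fingers": 0.022}, {"slide": [0, 0.0025, 0], "dr": [0, 0, 0.004], "fingers": 0.022}, {"slide": [0, 0.0025, 0], "dr": [0, 0, 0.004], "fingers": 0.022}]'

```text
t: 3.47
eef_pos: [673.7, 142.5, 30.6]
tcp_rot: [-1.571, 0.001, 0.108]
ft_force: [-0.6, -0.9, -0.2]
opening: 0.231
```

```bash
python3 -c "
from h import *
plan(674,143,32,6.1)"
```

```text
t 3.47 pos [673.7 142.5  30.6] yaw 6.2 tilt [-9.e+01  7.e-02] F [-0.6 -0.9 -0.2] op 22.0
-> slide [ 0.0003 -0.0014  0.0005] dr [-0.0001  0.0018 -0.0013] rows 0.0
```

Request:
drive_tool --steps '[{"slide": [-0.008, -0.001, 0.0], "dr": [0, 0, 0], "fingers": 0.022}, {"slide": [-0.025, -0.001, 0], "dr": [0, 0, 0], "fingers": 0.022}, {"slide": [-0.042, -0.001, 0], "dr": [0, 0, 0], "fingers": 0.022}, {"slide": [-0.056, -0.001, 0], "dr": [0, 0, 0], "fingers": 0.022}, {"slide": [-0.065, -0.001, 0], "dr": [0, 0, 0], "fingers": 0.022}]'

```text
t: 3.88
eef_pos: [607.4, 135.3, 32.0]
tcp_rot: [-1.571, 0.002, 0.108]
ft_force: [1.1, -0.3, 0.1]
opening: 0.228
```

```bash
cat >> h.py <<'E'
S=np.array([514.7,-1.4]); aS=np.radians(4.85); eS=np.array([np.cos(aS),np.sin(aS)]); nS=np.array([-eS[1],eS[0]])
def slab(x,y):
    d=np.array([x,y])-S; return (d@eS).round(1),(d@nS).round(1)
def world(a,b): return (S+a*eS+b*nS).round(1)
E
python3 - <<'E'
from h import *
plan(674,143,32,6.1)
im=save("top","t3",(190,110,320,220),5)
save("side","s3",(200,100,390,250),4)
m=optics.camera_model("top")
for r in plates(im,m,(200,125,312,216)): print(r,slab(*r[:2]))
E
```

```text
t 3.88 pos [607.4 135.3  32. ] yaw 6.21 tilt [-90.     0.09] F [ 1.1 -0.3  0.1] op 21.7
-> slide [ 0.067  -0.0002  0.0004] dr [-0.0001  0.0018 -0.0017] rows 1.6
(652.9, 14.8, 48.0, 22.8, -90.0) (np.float64(139.1), np.float64(4.5))
(562.5, 9.1, 43.9, 29.8, 90.0) (np.float64(48.5), np.float64(6.4))
(666.2, -44.4, 48.1, 26.7, -90.0) (np.float64(147.3), np.float64(-55.7))
```

View pics/s3.png

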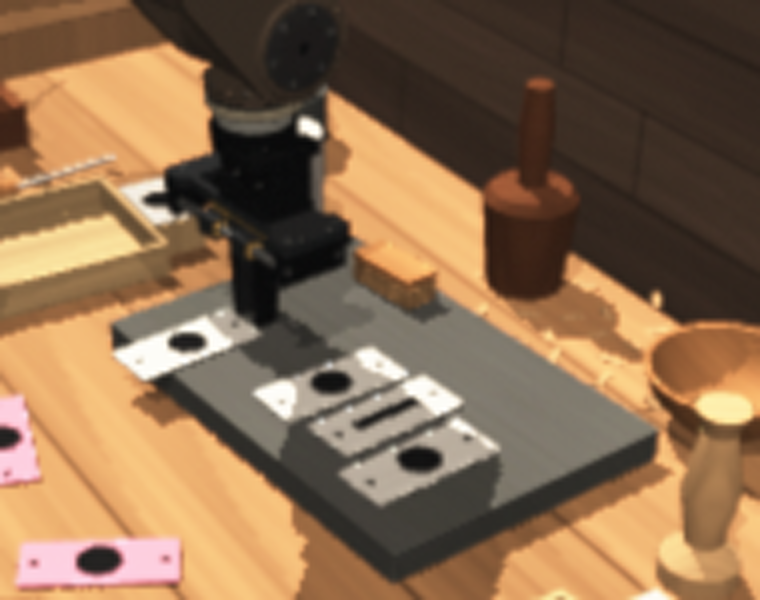

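View pics/t3.png

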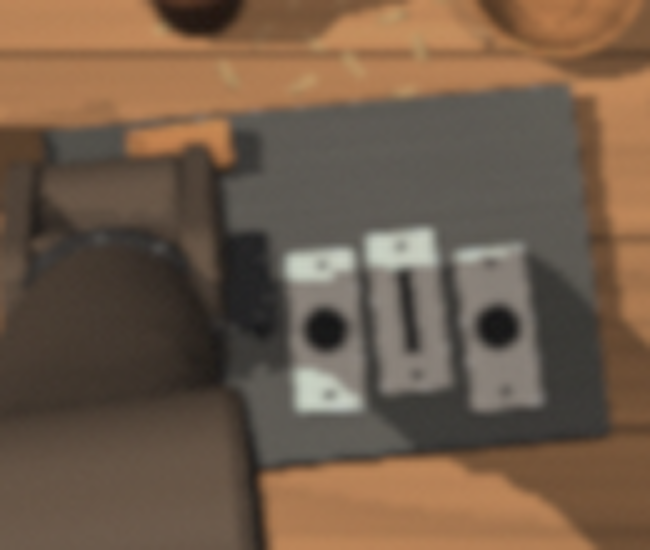

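Request:
drive_tool --steps '[{"slide": [-0.01, 0, 0.0], "dr": [0, 0, 0], "fingers": 0.022}, {"slide": [-0.019, 0, 0], "dr": [0, 0, 0], "fingers": 0.022}, {"slide": [-0.019, 0, 0], "dr": [0, 0, 0], "fingers": 0.022}, {"slide": [-0.012, -0.03, 0], "dr": [0, 0, 0], "fingers": 0.022}, {"slide": [-0.012, -0.06, 0], "dr": [0, 0, 0], "fingers": 0.075}]'

```text
t: 4.4
eef_pos: [597.6, 134.1, 91.4]
tcp_rot: [-1.571, 0.004, 0.108]
ft_force: [0.9, -0.2, -0.0]
opening: 0.265
```

```bash
python3 - <<'E'
from h import *
plan(674,143,32,6.1)
m=optics.camera_model("wrist"); im=save("wrist","w3")
for r in plates(im,m,(0,0,512,384),amin=300): print(r,slab(*r[:2]))
im=save("side","s4",(200,100,390,250),4)
E
```

```text
t 4.4 pos [597.6 134.1  91.4] yaw 6.19 tilt [-89.99   0.2 ] F [ 0.9 -0.2 -0. ] op 25.2
-> slide [0.0771 0.0591 0.0006] dr [-0.0001  0.0016 -0.0036] rows 2.3
(517.9, 125.9, 119.0, 50.2, 6.2) (np.float64(14.0), np.float64(126.6))
(601.1, 12.1, 105.9, 50.7, 4.0) (np.float64(87.2), np.float64(6.1))
(611.0, -44.9, 96.7, 43.6, 6.4) (np.float64(92.3), np.float64(-51.5))
```

View pics/w3.png

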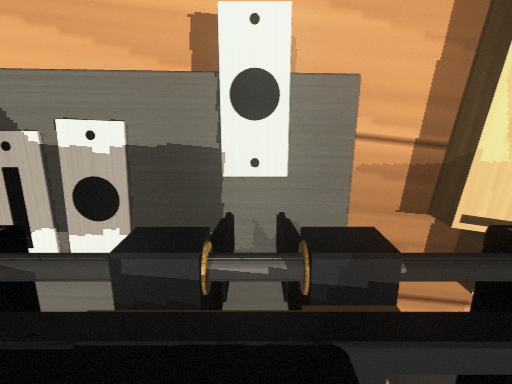

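View pics/s4.png

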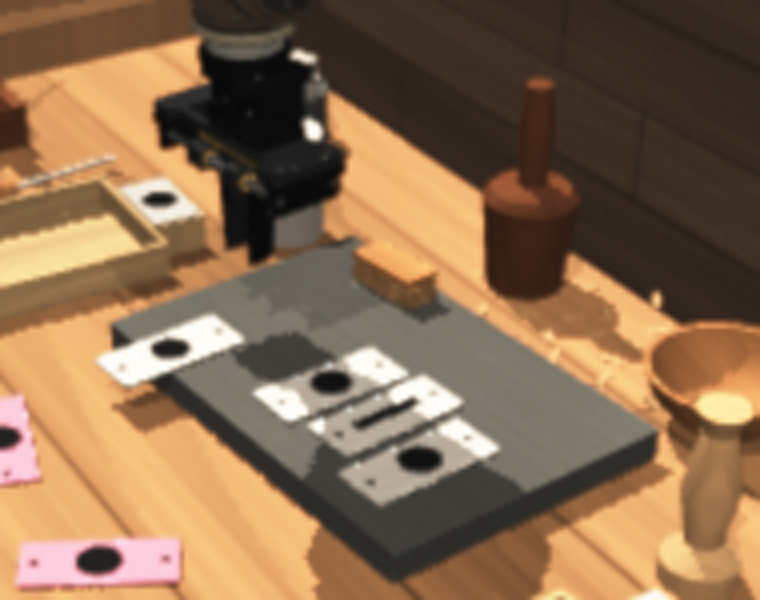

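```bash
python3 -c "
from h import *
plan(481,122,91,6.2)"
```

```text
t 4.5 pos [599.8 134.5  95.9] yaw 6.2 tilt [-89.99  -0.33] F [ 0.5  0.6 -0.2] op 31.5
-> slide [-0.1195  0.0042  0.0004] dr [-0.0001  0.0001  0.0058] rows 2.9
```

Request:
drive_tool --steps '[{"slide": [-0.04, 0, 0], "dr": [0, 0, 0], "fingers": 0.075}, {"slide": [-0.08, 0, 0], "dr": [0, 0, 0], "fingers": 0.075}, {"slide": [-0.117, 0, 0], "dr": [0, 0, 0], "fingers": 0.075}, {"slide": [-0.117, 0, 0], "dr": [0, 0, 0], "fingers": 0.075}, {"slide": [-0.117, 0, 0], "dr": [0, 0, 0], "fingers": 0.075}]'

```text
t: 4.92
eef_pos: [480.0, 121.5, 92.0]
tcp_rot: [-1.571, 0.001, 0.108]
ft_force: [0.9, 0.5, 0.2]
opening: 0.682
```

```bash
python3 -c "
from h import *
plan(481,122,22,6.2)"
```

```text
t 4.92 pos [480.  121.5  92. ] yaw 6.21 tilt [-90.     0.09] F [0.9 0.5 0.2] op 64.8
-> slide [0.0012 0.07   0.0004] dr [-0.0001  0.0001 -0.0015] rows 1.7
```

Request:
drive_tool --steps '[{"slide": [0.001, 0.02, 0], "dr": [0, 0, 0], "fingers": 0.075}, {"slide": [0.001, 0.04, 0], "dr": [0, 0, 0], "fingers": 0.075}, {"slide": [0.001, 0.06, 0], "dr": [0, 0, 0], "fingers": 0.075}, {"slide": [0.001, 0.07, 0], "dr": [0, 0, 0], "fingers": 0.075}, {"slide": [0.001, 0.07, 0], "dr": [0, 0, 0], "fingers": 0.075}]'

```text
t: 5.33
eef_pos: [482.0, 121.6, 19.9]
tcp_rot: [-1.571, 0.004, 0.108]
ft_force: [-0.5, 0.1, -1.3]
opening: 0.787
```

```bash
python3 -c "
from h import *
plan(481,122,22,6.2)
save('side','s5',(200,100,390,250),4)"
```

```text
t 5.33 pos [482.  121.6  19.9] yaw 6.19 tilt [-90.     0.21] F [-0.5  0.1 -1.3] op 74.9
-> slide [-0.001  -0.0021  0.0005] dr [-0.0001 -0.0002 -0.0037] rows 0.1
```

View pics/s5.png

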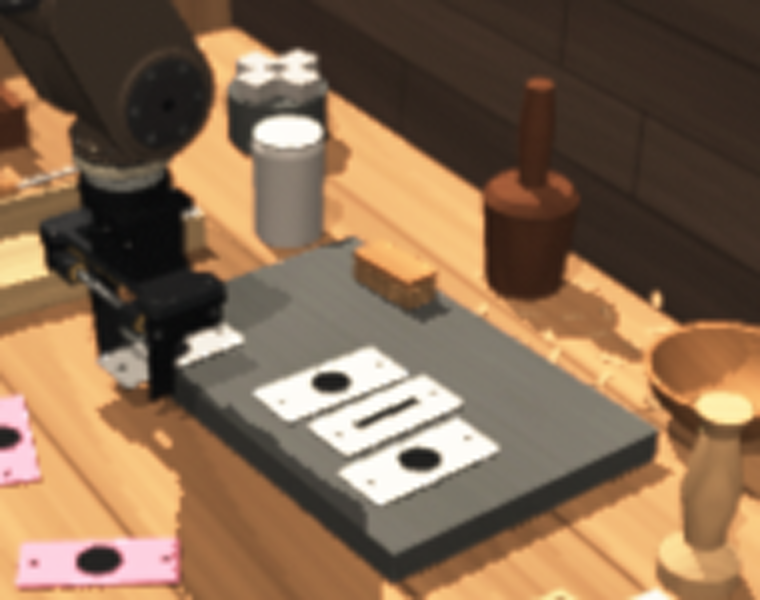

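Request:
drive_tool --steps '[{"slide": [0, 0, 0], "dr": [0, 0, 0], "fingers": 0.03}, {"slide": [0, 0, 0], "dr": [0, 0, 0], "fingers": 0.03}, {"slide": [0, 0, 0], "dr": [0, 0, 0], "fingers": 0.03}, {"slide": [0, 0, 0], "dr": [0, 0, 0], "fingers": 0.03}, {"slide": [0, 0, 0], "dr": [0, 0, 0], "fingers": 0.03}]'

```text
t: 5.8
eef_pos: [482.2, 121.7, 22.5]
tcp_rot: [-1.571, -0.0, 0.108]
ft_force: [0.8, -0.1, 1.9]
opening: 0.522
```

```bash
python3 -c "
from h import *
plan(481,122,70,6.2)"
```

```text
t 5.8 pos [482.2 121.7  22.5] yaw 6.2 tilt [-8.999e+01 -1.000e-02] F [ 0.8 -0.1  1.9] op 49.7
-> slide [-0.0012 -0.0475  0.0004] dr [-0.0001 -0.      0.0002] rows 1.1
```

Request:
drive_tool --steps '[{"slide": [0, -0.01, 0], "dr": [0, 0, 0], "fingers": 0.03}, {"slide": [0, -0.025, 0], "dr": [0, 0, 0], "fingers": 0.03}, {"slide": [0, -0.045, 0], "dr": [0, 0, 0], "fingers": 0.03}, {"slide": [0, -0.06, 0], "dr": [0, 0, 0], "fingers": 0.03}, {"slide": [0, -0.06, 0], "dr": [0, 0, 0], "fingers": 0.03}]'

```text
t: 6.22
eef_pos: [483.0, 121.8, 85.0]
tcp_rot: [-1.571, -0.003, 0.108]
ft_force: [0.9, -0.0, -0.4]
opening: 0.52
```

```bash
python3 -c "
from h import *
plan(470,372,80,-1.5)
save('side','s6',(150,80,340,230),4)"
```

```text
t 6.22 pos [483.  121.8  85. ] yaw 6.21 tilt [-89.99  -0.19] F [ 0.9 -0.  -0.4] op 49.5
-> slide [0.0141 0.0051 0.2501] dr [-0.0003  0.1345  0.0034] rows 6.0
```

View pics/s6.png

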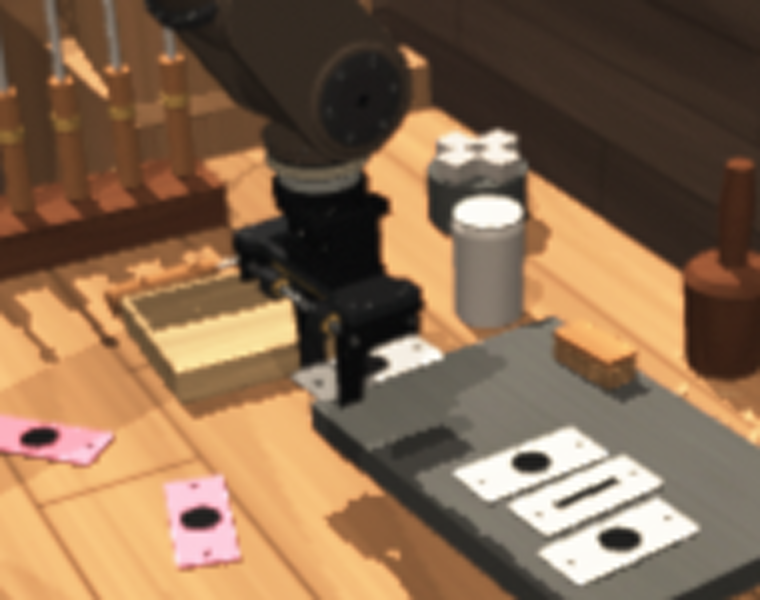

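Request:
drive_tool --steps '[{"slide": [0.002, 0, 0.03], "dr": [0, 0.02, 0], "fingers": 0.03}, {"slide": [0.005, 0, 0.07], "dr": [0, 0.05, 0], "fingers": 0.03}, {"slide": [0.007, 0, 0.11], "dr": [0, 0.09, 0], "fingers": 0.03}, {"slide": [0.01, 0, 0.15], "dr": [0, 0.12, 0], "fingers": 0.03}, {"slide": [0.012, 0, 0.19], "dr": [0, 0.134, 0], "fingers": 0.03}]'

```text
t: 6.68
eef_pos: [472.7, 313.5, 81.3]
tcp_rot: [-1.571, 0.002, -0.028]
ft_force: [1.5, -0.7, -1.0]
opening: 0.518
```

```bash
python3 -c "
from h import *
plan(470,372,60,-1.5)"
```

```text
t 6.68 pos [472.7 313.5  81.3] yaw -1.6 tilt [-90.03   0.11] F [ 1.5 -0.7 -1. ] op 49.3
-> slide [-0.0043  0.0213  0.0584] dr [ 0.0005 -0.0017 -0.0019] rows 1.5
```

Request:
drive_tool --steps '[{"slide": [-0.004, 0, 0.03], "dr": [0, 0, 0], "fingers": 0.03}, {"slide": [-0.004, 0.005, 0.05], "dr": [0, 0, 0], "fingers": 0.03}, {"slide": [-0.004, 0.02, 0.058], "dr": [0, 0, 0], "fingers": 0.03}, {"slide": [-0.004, 0.04, 0.058], "dr": [0, 0, 0], "fingers": 0.03}, {"slide": [-0.004, 0.04, 0.058], "dr": [0, 0, 0], "fingers": 0.03}]'

```text
t: 7.1
eef_pos: [468.8, 369.5, 38.3]
tcp_rot: [-1.574, 0.006, -0.025]
ft_force: [-1.3, -0.2, -2.0]
opening: 0.517
```

```bash
python3 - <<'E'
from h import *
plan(470,372,8,-1.5)
save('side','s7',(130,80,320,230),4)
save('wrist','w7')
E
```

```text
t 7.1 pos [468.8 369.5  38.3] yaw -1.41 tilt [-90.18   0.33] F [-1.3 -0.2 -2. ] op 49.2
-> slide [0.0013 0.0302 0.0026] dr [ 0.0032  0.0015 -0.0057] rows 0.7
```

View pics/s7.png

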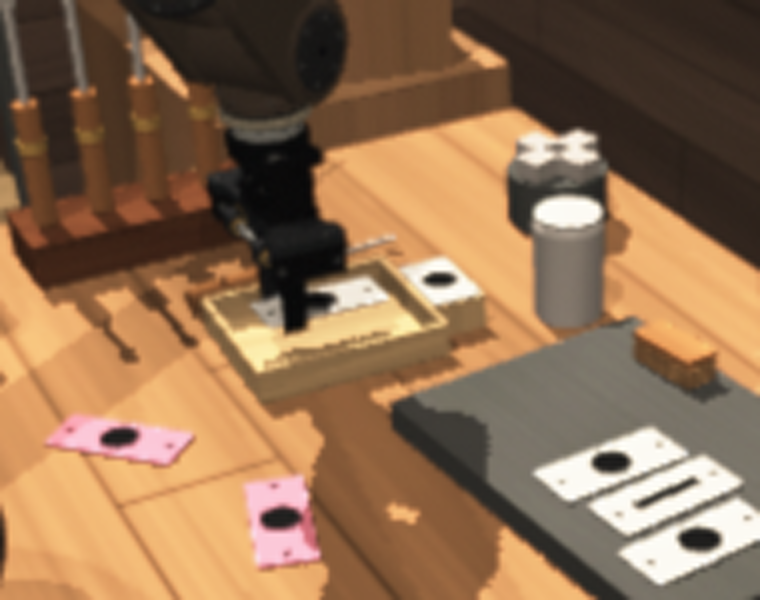

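View pics/w7.png

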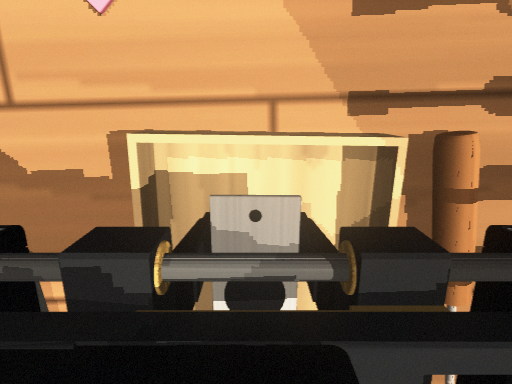

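Request:
drive_tool --steps '[{"slide": [0.001, 0.01, 0.002], "dr": [0, 0, 0], "fingers": 0.03}, {"slide": [0.001, 0.02, 0.002], "dr": [0, 0, 0], "fingers": 0.03}, {"slide": [0.001, 0.028, 0.002], "dr": [0, 0, 0], "fingers": 0.03}, {"slide": [0.001, 0.028, 0.002], "dr": [0, 0, 0], "fingers": 0.03}, {"slide": [0.001, 0.028, 0.002], "dr": [0, 0, 0], "fingers": 0.03}]'

```text
t: 7.62
eef_pos: [471.7, 371.6, 13.4]
tcp_rot: [-1.571, 0.002, -0.026]
ft_force: [-0.5, 0.9, -0.4]
opening: 0.522
```

Request:
drive_tool --steps '[{"slide": [0, 0.004, 0], "dr": [0, 0, 0], "fingers": 0.03}, {"slide": [0, 0.005, 0], "dr": [0, 0, 0], "fingers": 0.03}, {"slide": [0, 0.005, 0], "dr": [0, 0, 0], "fingers": 0.03}]'

```text
t: 7.87
eef_pos: [471.8, 371.9, 8.9]
tcp_rot: [-1.571, 0.001, -0.026]
ft_force: [-0.4, -0.2, -0.6]
opening: 0.52
```

Release and rise.

Request:
drive_tool --steps '[{"slide": [0, 0, 0], "dr": [0, 0, 0], "fingers": 0.06}, {"slide": [0, 0, 0], "dr": [0, 0, 0], "fingers": 0.06}, {"slide": [0, -0.01, 0], "dr": [0, 0, 0], "fingers": 0.06}, {"slide": [0, -0.04, 0], "dr": [0, 0, 0], "fingers": 0.06}, {"slide": [0, -0.08, 0], "dr": [0, 0, 0], "fingers": 0.06}]'

```text
t: 8.28
eef_pos: [470.8, 371.1, 88.3]
tcp_rot: [-1.573, 0.005, -0.026]
ft_force: [0.1, 0.8, 0.4]
opening: 0.631
```

```bash
python3 - <<'E'
from h import *
plan(680,20,250,4)
im=save('side','s8',(130,80,360,260),3.4)
im=save("top","t8",(120,110,320,220),4)
m=optics.camera_model("top")
for r in plates(im,m,(200,125,312,216)): print(r,slab(*r[:2]))
E
```

```text
t 8.28 pos [470.8 371.1  88.3] yaw -1.48 tilt [-90.15   0.28] F [0.1 0.8 0.4] op 60.0
-> slide [ 0.2174 -0.1618 -0.346 ] dr [ 0.0024 -0.0957 -0.005 ] rows 10.5
(605.5, 10.3, 118.7, 50.7, 4.0) (np.float64(91.5), np.float64(4.0))
(620.1, -50.2, 118.3, 50.7, 6.5) (np.float64(100.9), np.float64(-57.5))
(607.4, -115.9, 118.7, 50.6, 6.4) (np.float64(82.7), np.float64(-121.9))
```

View pics/s8.png

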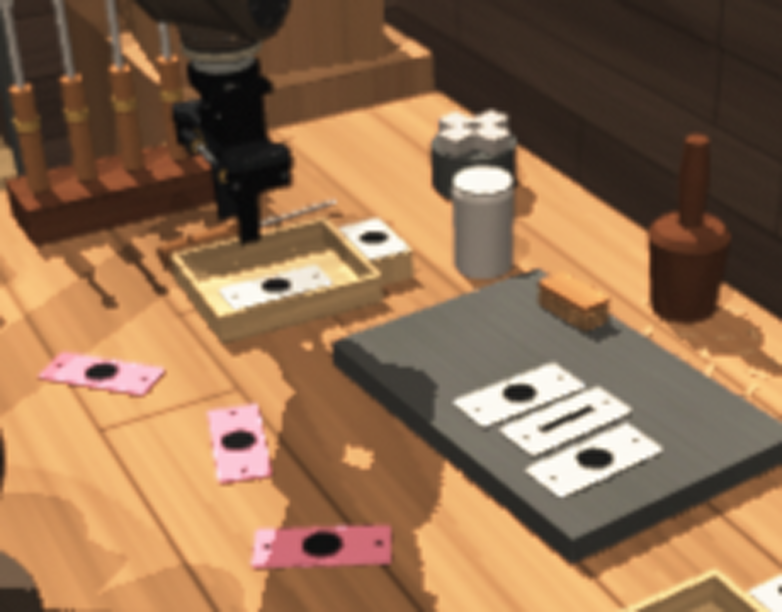

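View pics/t8.png

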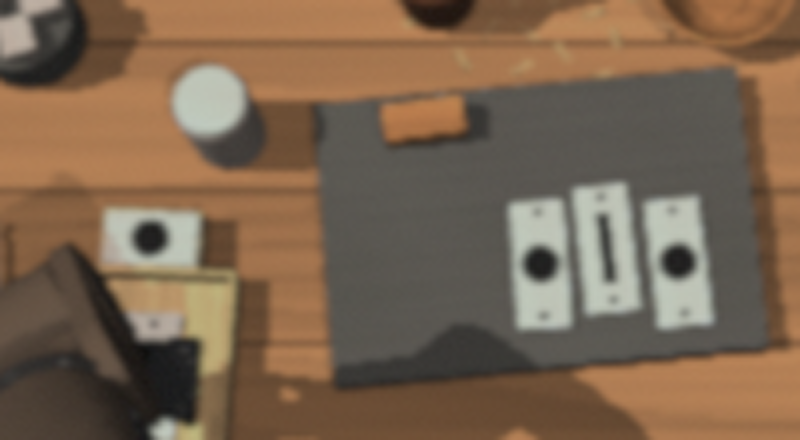

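```bash
python3 -c "
from h import *
plan(684,17.6,100,4)"
```

```text
t 8.38 pos [474.1 373.3  95. ] yaw -1.47 tilt [-89.72  -0.37] F [ 0.5 -0.2 -0.8] op 60.1
-> slide [ 0.219  -0.0052 -0.3502] dr [-0.0046 -0.0955  0.0068] rows 9.9
```

Request:
drive_tool --steps '[{"slide": [0.218, -0.008, -0.35], "dr": [0, -0.096, 0], "fingers": 0.022}, {"slide": [0.218, -0.008, -0.35], "dr": [0, -0.096, 0], "fingers": 0.022}, {"slide": [0.218, -0.008, -0.35], "dr": [0, -0.096, 0], "fingers": 0.022}, {"slide": [0.218, -0.008, -0.35], "dr": [0, -0.096, 0], "fingers": 0.022}, {"slide": [0.218, -0.008, -0.35], "dr": [0, -0.096, 0], "fingers": 0.022}]'

```text
t: 8.8
eef_pos: [578.2, 190.6, 93.5]
tcp_rot: [-1.571, 0.0, 0.071]
ft_force: [0.1, -0.1, 0.4]
opening: 0.337
```

```bash
python3 -c "
from h import *
plan(684,17.6,100,4)"
```

```text
t 8.8 pos [578.2 190.6  93.5] yaw 4.05 tilt [-8.999e+01  2.000e-02] F [ 0.1 -0.1  0.4] op 32.0
-> slide [ 0.0934 -0.0066 -0.18  ] dr [-0.0002  0.0008 -0.0003] rows 4.9
```

Request:
drive_tool --steps '[{"slide": [0.093, -0.006, -0.18], "dr": [0, 0, 0], "fingers": 0.022}, {"slide": [0.093, -0.006, -0.18], "dr": [0, 0, 0], "fingers": 0.022}, {"slide": [0.093, -0.006, -0.18], "dr": [0, 0, 0], "fingers": 0.022}, {"slide": [0.093, -0.006, -0.18], "dr": [0, 0, 0], "fingers": 0.022}, {"slide": [0.093, -0.006, -0.18], "dr": [0, 0, 0], "fingers": 0.022}]'

```text
t: 9.22
eef_pos: [683.9, 16.6, 99.4]
tcp_rot: [-1.571, 0.0, 0.069]
ft_force: [0.5, 0.2, -0.0]
opening: 0.231
```

```bash
python3 - <<'E'
from h import *
plan(684,17.6,32,4)
m=optics.camera_model("wrist"); im=save("wrist","w9")
for r in plates(im,m,(0,0,512,384),amin=300): print(r,slab(*r[:2]))
E
```

```text
t 9.22 pos [683.9  16.6  99.4] yaw 3.98 tilt [-9.001e+01  1.000e-02] F [ 0.5  0.2 -0. ] op 22.0
-> slide [0.0001 0.0674 0.001 ] dr [ 0.0002 -0.0004 -0.0001] rows 1.6
(608.0, 12.1, 119.3, 50.2, 4.0) (np.float64(94.1), np.float64(5.6))
(622.5, -48.4, 119.3, 50.3, 6.4) (np.float64(103.4), np.float64(-55.9))
(610.0, -113.9, 119.3, 50.8, 6.1) (np.float64(85.4), np.float64(-120.2))
```

View pics/w9.png

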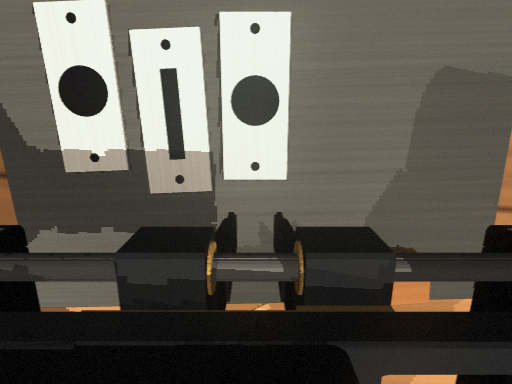

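Request:
drive_tool --steps '[{"slide": [0.001, 0.03, 0.001], "dr": [0, 0, 0], "fingers": 0.022}, {"slide": [0.001, 0.055, 0.001], "dr": [0, 0, 0], "fingers": 0.022}, {"slide": [0.001, 0.065, 0.001], "dr": [0, 0, 0], "fingers": 0.022}, {"slide": [0.001, 0.067, 0.001], "dr": [0, 0, 0], "fingers": 0.022}, {"slide": [0.001, 0.067, 0.001], "dr": [0, 0, 0], "fingers": 0.022}]'

```text
t: 9.68
eef_pos: [683.6, 20.6, 31.8]
tcp_rot: [-1.571, 0.001, 0.07]
ft_force: [0.8, -1.4, 0.5]
opening: 0.231
```

Request:
drive_tool --steps '[{"slide": [0, 0, 0], "dr": [0, 0, 0], "fingers": 0.022}, {"slide": [0, 0, 0], "dr": [0, 0, 0], "fingers": 0.022}]'

```text
t: 9.85
eef_pos: [684.1, 20.6, 32.8]
tcp_rot: [-1.571, -0.0, 0.071]
ft_force: [-0.3, 0.3, 0.2]
opening: 0.23
```

Request:
drive_tool --steps '[{"slide": [-0.005, 0.001, -0.003], "dr": [0, 0, 0], "fingers": 0.022}, {"slide": [-0.02, 0.001, -0.003], "dr": [0, 0, 0], "fingers": 0.022}, {"slide": [-0.036, 0.001, -0.003], "dr": [0, 0, 0], "fingers": 0.022}, {"slide": [-0.05, 0.001, -0.003], "dr": [0, 0, 0], "fingers": 0.022}, {"slide": [-0.062, 0.001, -0.003], "dr": [0, 0, 0], "fingers": 0.022}]'

```text
t: 10.27
eef_pos: [620.9, 12.8, 31.4]
tcp_rot: [-1.571, 0.001, 0.07]
ft_force: [0.1, 0.4, 0.1]
opening: 0.231
```

```bash
python3 - <<'E'
from h import *
p=np.array([608,12.1])-10*0; y=np.radians(4); 
plan(608-10*np.cos(y),12.1-10*np.sin(y),32,4)
save('side','s9',(200,100,390,250),4)
E
```

```text
t 10.27 pos [620.9  12.8  31.4] yaw 4.03 tilt [-9.e+01  3.e-02] F [0.1 0.4 0.1] op 22.0
-> slide [-0.023  -0.0006  0.0002] dr [ 0.      0.0005 -0.0006] rows 0.6
```

View pics/s9.png

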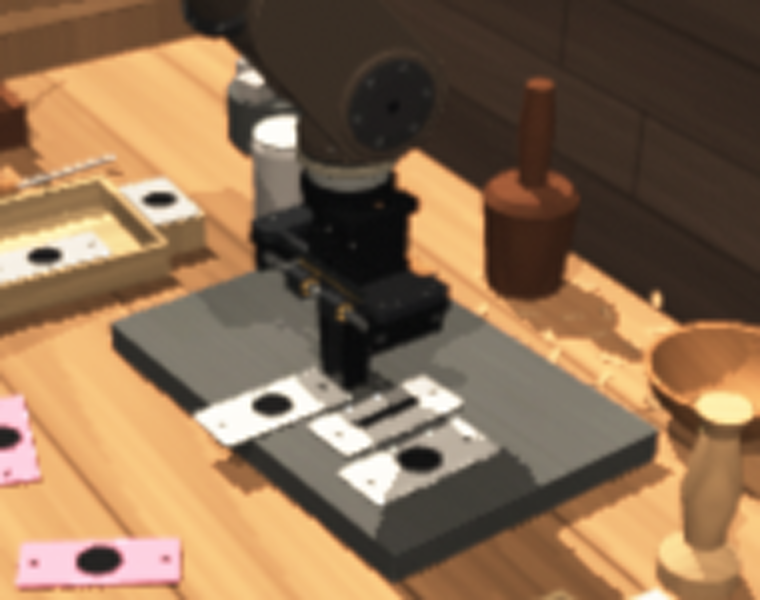

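Request:
drive_tool --steps '[{"slide": [-0.012, 0, 0], "dr": [0, 0, 0], "fingers": 0.022}, {"slide": [-0.023, 0, 0], "dr": [0, 0, 0], "fingers": 0.022}, {"slide": [-0.023, 0, 0], "dr": [0, 0, 0], "fingers": 0.022}, {"slide": [-0.013, -0.03, 0], "dr": [0, 0, 0], "fingers": 0.022}, {"slide": [-0.013, -0.065, 0], "dr": [0, 0, 0], "fingers": 0.075}]'

```text
t: 10.73
eef_pos: [609.8, 12.0, 95.3]
tcp_rot: [-1.57, 0.004, 0.07]
ft_force: [0.2, -0.2, -0.3]
opening: 0.261
```

```bash
python3 - <<'E'
from h import *
plan(520,5,95,4)
m=optics.camera_model("wrist"); im=save("wrist","w10")
for r in plates(im,m,(0,0,512,384),amin=300):
    y=np.radians(r[4]); g=np.array(r[:2])-37*np.array([np.cos(y),np.sin(y)]); print(r,slab(*r[:2]),"grip",g.round(1))
    plan(*g,95,r[4])
E
```

```text
t 10.73 pos [609.8  12.   95.3] yaw 4.01 tilt [-89.97   0.21] F [ 0.2 -0.2 -0.3] op 24.8
-> slide [-0.09    0.0006 -0.0007] dr [-0.0005  0.0002 -0.0037] rows 2.2
(526.5, 6.2, 116.2, 50.2, 4.1) (np.float64(12.4), np.float64(6.6)) grip [489.6   3.6]
t 10.78 pos [612.5  11.9 103.1] yaw 4.03 tilt [-90.07  -0.37] F [2.5 1.4 6.3] op 27.9
-> slide [-0.1232  0.0073  0.0003] dr [ 0.0012 -0.0012  0.0064] rows 3.0
(598.9, -51.5, 72.6, 50.2, 5.4) (np.float64(79.7), np.float64(-57.0)) grip [562.1 -55. ]
t 10.78 pos [612.5  11.9 103.1] yaw 4.03 tilt [-90.07  -0.37] F [2.5 1.4 6.3] op 27.9
-> slide [-0.0551  0.0078 -0.0632] dr [ 0.0012 -0.0239  0.0064] rows 2.0
(606.5, -114.4, 112.7, 50.8, 6.0) (np.float64(81.9), np.float64(-120.4)) grip [ 569.7 -118.3]
t 10.78 pos [612.5  11.9 103.1] yaw 4.03 tilt [-90.07  -0.37] F [2.5 1.4 6.3] op 27.9
-> slide [-0.0519  0.0079 -0.1268] dr [ 0.0013 -0.0344  0.0064] rows 3.3
```

View pics/w10.png

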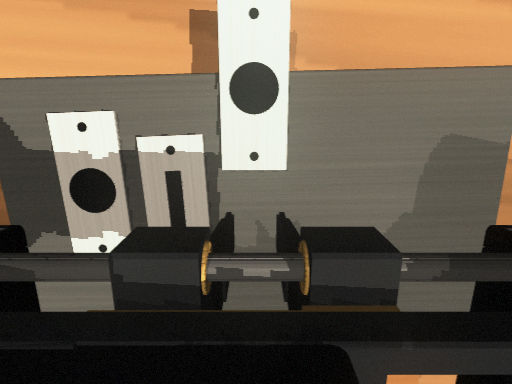

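Request:
drive_tool --steps '[{"slide": [-0.04, 0, 0], "dr": [0, 0, 0], "fingers": 0.075}, {"slide": [-0.08, 0, 0], "dr": [0, 0, 0], "fingers": 0.075}, {"slide": [-0.119, 0, 0], "dr": [0, 0, 0], "fingers": 0.075}, {"slide": [-0.119, 0, 0], "dr": [0, 0, 0], "fingers": 0.075}, {"slide": [-0.119, 0, 0], "dr": [0, 0, 0], "fingers": 0.075}]'

```text
t: 11.2
eef_pos: [490.0, 3.6, 96.7]
tcp_rot: [-1.571, 0.0, 0.07]
ft_force: [1.2, 0.3, 0.5]
opening: 0.636
```

```bash
python3 -c "
from h import *
plan(488.6,3.5,22,4)"
```

```text
t 11.2 pos [490.    3.6  96.7] yaw 4.0 tilt [-9.001e+01  1.000e-02] F [1.2 0.3 0.5] op 60.5
-> slide [-0.0014  0.0747 -0.    ] dr [ 0.0001  0.     -0.0002] rows 1.8
```

Request:
drive_tool --steps '[{"slide": [-0.001, 0.015, 0], "dr": [0, 0, 0], "fingers": 0.075}, {"slide": [-0.001, 0.035, 0], "dr": [0, 0, 0], "fingers": 0.075}, {"slide": [-0.001, 0.055, 0], "dr": [0, 0, 0], "fingers": 0.075}, {"slide": [-0.001, 0.074, 0], "dr": [0, 0, 0], "fingers": 0.075}, {"slide": [-0.001, 0.074, 0], "dr": [0, 0, 0], "fingers": 0.075}]'

```text
t: 11.62
eef_pos: [490.0, 3.7, 19.4]
tcp_rot: [-1.57, 0.003, 0.07]
ft_force: [-0.8, -0.1, -0.1]
opening: 0.788
```

Request:
drive_tool --steps '[{"slide": [0, 0, 0], "dr": [0, 0, 0], "fingers": 0.03}, {"slide": [0, 0, 0], "dr": [0, 0, 0], "fingers": 0.03}, {"slide": [0, 0, 0], "dr": [0, 0, 0], "fingers": 0.03}, {"slide": [0, 0, 0], "dr": [0, 0, 0], "fingers": 0.03}, {"slide": [0, 0, 0], "dr": [0, 0, 0], "fingers": 0.03}]'

```text
t: 12.03
eef_pos: [489.9, 3.6, 22.8]
tcp_rot: [-1.571, -0.001, 0.07]
ft_force: [0.3, 0.9, 1.1]
opening: 0.519
```

```bash
python3 -c "
from h import *
plan(488.6,3.5,22,4)
save('side','s11',(200,100,390,250),4)"
```

```text
t 12.03 pos [489.9   3.6  22.8] yaw 4.02 tilt [-9.002e+01 -4.000e-02] F [0.3 0.9 1.1] op 49.4
-> slide [-0.0013  0.0008 -0.    ] dr [0.0003 0.0004 0.0006] rows 0.0
```

View pics/s11.png

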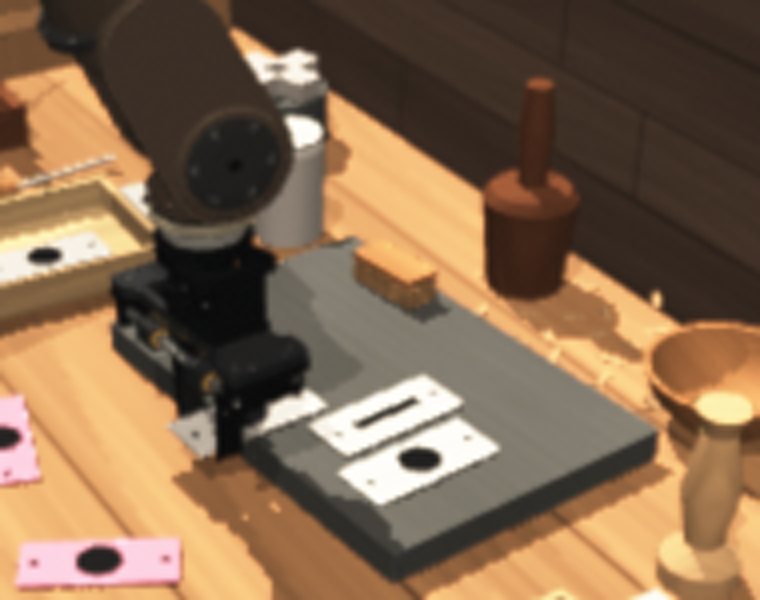

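Request:
drive_tool --steps '[{"slide": [0, -0.01, 0], "dr": [0, 0, 0], "fingers": 0.03}, {"slide": [0, -0.025, 0], "dr": [0, 0, 0], "fingers": 0.03}, {"slide": [0, -0.045, 0], "dr": [0, 0, 0], "fingers": 0.03}, {"slide": [0, -0.06, 0.01], "dr": [0, 0, 0], "fingers": 0.03}, {"slide": [0, -0.06, 0.03], "dr": [0, 0, 0], "fingers": 0.03}]'

```text
t: 12.5
eef_pos: [488.6, 32.8, 85.2]
tcp_rot: [-1.571, -0.003, 0.068]
ft_force: [-0.2, -0.0, -0.5]
opening: 0.517
```

```bash
python3 -c "
from h import *
plan(470,372,80,-1.5)"
```

```text
t 12.5 pos [488.6  32.8  85.2] yaw 3.92 tilt [-90.04  -0.19] F [-0.2 -0.  -0.5] op 49.2
-> slide [0.0046 0.005  0.3397] dr [0.0005 0.0945 0.0034] rows 8.1
```

Request:
drive_tool --steps '[{"slide": [0.0, 0, 0.035], "dr": [0, 0.02, 0], "fingers": 0.03}, {"slide": [0.001, 0, 0.075], "dr": [0, 0.04, 0], "fingers": 0.03}, {"slide": [0.002, 0, 0.115], "dr": [0, 0.06, 0], "fingers": 0.03}, {"slide": [0.003, 0, 0.155], "dr": [0, 0.08, 0], "fingers": 0.03}, {"slide": [0.004, 0, 0.19], "dr": [0, 0.094, 0], "fingers": 0.03}]'

```text
t: 12.92
eef_pos: [477.5, 225.7, 82.9]
tcp_rot: [-1.571, 0.0, -0.025]
ft_force: [0.6, -0.7, -0.4]
opening: 0.519
```

```bash
python3 -c "
from h import *
plan(470,372,80,-1.5)"
```

```text
t 12.92 pos [477.5 225.7  82.9] yaw -1.41 tilt [-8.999e+01  3.000e-02] F [ 0.6 -0.7 -0.4] op 49.4
-> slide [-0.0111  0.003   0.1461] dr [-0.0002  0.0016 -0.0005] rows 3.5
```

Request:
drive_tool --steps '[{"slide": [-0.003, 0, 0.035], "dr": [0, 0, 0], "fingers": 0.03}, {"slide": [-0.007, 0, 0.075], "dr": [0, 0, 0], "fingers": 0.03}, {"slide": [-0.01, 0, 0.11], "dr": [0, 0, 0], "fingers": 0.03}, {"slide": [-0.01, 0.005, 0.135], "dr": [0, 0, 0], "fingers": 0.03}, {"slide": [-0.01, 0.025, 0.145], "dr": [0, 0, 0], "fingers": 0.03}]'

```text
t: 13.33
eef_pos: [472.1, 372.7, 59.9]
tcp_rot: [-1.567, -0.004, -0.021]
ft_force: [0.6, -1.2, 0.3]
opening: 0.52
```

```bash
python3 - <<'E'
from h import *
plan(471.5,372,13,-1.5)
save('wrist','w12')
save('side','s12',(130,80,320,230),4)
E
```

```text
t 13.33 pos [472.1 372.7  59.9] yaw -1.22 tilt [-89.8   -0.22] F [ 0.6 -1.2  0.3] op 49.4
-> slide [-0.0008  0.0469 -0.0009] dr [-0.0034  0.005   0.0038] rows 1.1
```

View pics/w12.png

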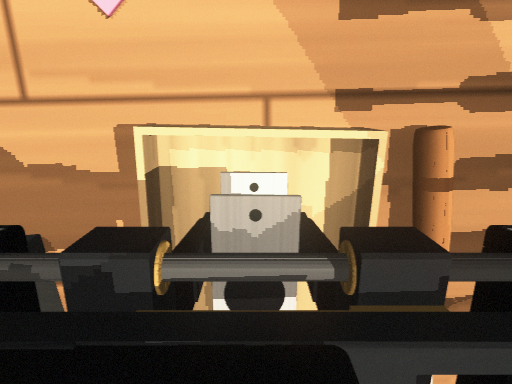

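View pics/s12.png

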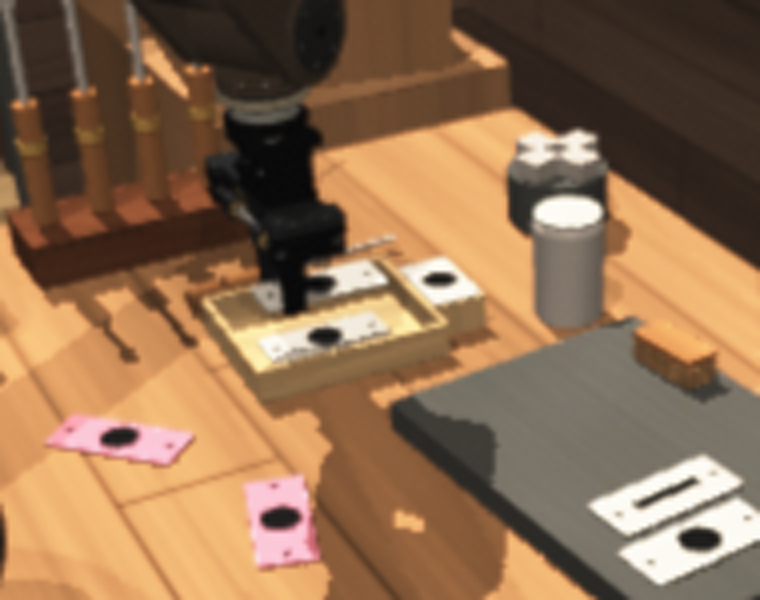

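Request:
drive_tool --steps '[{"slide": [-0.001, 0.015, 0], "dr": [0, 0, 0], "fingers": 0.03}, {"slide": [-0.001, 0.03, 0], "dr": [0, 0, 0], "fingers": 0.03}, {"slide": [-0.001, 0.042, 0], "dr": [0, 0, 0], "fingers": 0.03}, {"slide": [-0.001, 0.047, 0], "dr": [0, 0, 0], "fingers": 0.03}, {"slide": [-0.001, 0.047, 0], "dr": [0, 0, 0], "fingers": 0.03}]'

```text
t: 13.85
eef_pos: [470.4, 367.8, 9.9]
tcp_rot: [-1.572, 0.002, -0.025]
ft_force: [0.2, -0.7, -0.9]
opening: 0.517
```

```bash
python3 -c "
from h import *
plan(471.5,372,12,-1.5)"
```

```text
t 13.85 pos [470.4 367.8   9.9] yaw -1.41 tilt [-90.04   0.11] F [ 0.2 -0.7 -0.9] op 49.2
-> slide [ 0.001  -0.0021  0.0042] dr [ 0.0008  0.0016 -0.002 ] rows 0.1
```

Request:
drive_tool --steps '[{"slide": [0, -0.002, 0.002], "dr": [0, 0, 0], "fingers": 0.03}, {"slide": [0, -0.002, 0.003], "dr": [0, 0, 0], "fingers": 0.03}, {"slide": [0, -0.002, 0.003], "dr": [0, 0, 0], "fingers": 0.06}, {"slide": [0, -0.002, 0.003], "dr": [0, 0, 0], "fingers": 0.06}, {"slide": [0, -0.01, 0.003], "dr": [0, 0, 0], "fingers": 0.06}]'

```text
t: 14.27
eef_pos: [470.0, 371.3, 19.4]
tcp_rot: [-1.572, 0.002, -0.024]
ft_force: [-0.0, -0.4, -0.2]
opening: 0.622
```

Request:
drive_tool --steps '[{"slide": [0, -0.02, 0], "dr": [0, 0, 0], "fingers": 0.06}, {"slide": [0, -0.05, 0], "dr": [0, 0, 0], "fingers": 0.06}, {"slide": [0, -0.075, -0.02], "dr": [0, 0, 0], "fingers": 0.06}]'

```text
t: 14.52
eef_pos: [470.3, 353.4, 96.9]
tcp_rot: [-1.57, -0.0, -0.022]
ft_force: [0.8, 0.1, 0.6]
opening: 0.627
```

```bash
python3 - <<'E'
from h import *
im=save('side','s13',(130,80,360,260),3.4)
im=save("top","t13",(120,110,320,220),4)
m=optics.camera_model("top")
for r in plates(im,m,(200,125,312,216)):
    r=list(r); r[0]+=2.2; r[1]+=1.8; y=np.radians(r[4]); g=np.array(r[:2])+77*np.array([np.cos(y),np.sin(y)])
    print(r,slab(*r[:2]),"push",g.round(1)); plan(*g,100,r[4])
E
```

```text
[622.1, -48.400000000000006, 118.8, 50.7, 6.5] (np.float64(103.0), np.float64(-55.9)) push [698.6 -39.7]
t 14.62 pos [471.2 351.1  99.2] yaw -1.39 tilt [-89.85  -0.22] F [0.  0.1 0.7] op 59.6
-> slide [ 0.2368 -0.0009 -0.3851] dr [-0.0023 -0.1377  0.0039] rows 10.8
[609.7, -114.2, 118.8, 50.8, 6.4] (np.float64(85.1), np.float64(-120.4)) push [ 686.2 -105.6]
t 14.62 pos [471.2 351.1  99.2] yaw -1.39 tilt [-89.85  -0.22] F [0.  0.1 0.7] op 59.6
-> slide [ 0.226  -0.0011 -0.4514] dr [-0.0023 -0.1359  0.0039] rows 12.1
```

View pics/s13.png

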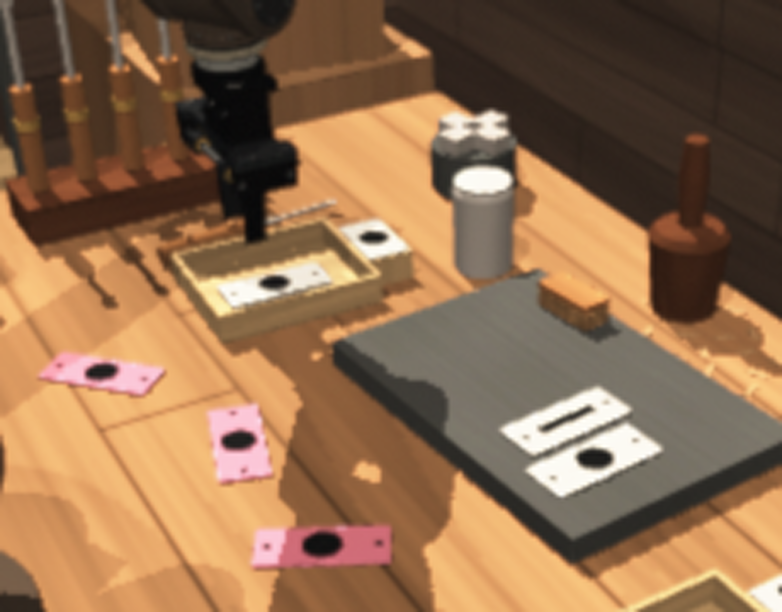

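Request:
drive_tool --steps '[{"slide": [0.237, 0, -0.385], "dr": [0, -0.137, 0], "fingers": 0.022}, {"slide": [0.237, 0, -0.385], "dr": [0, -0.137, 0], "fingers": 0.022}, {"slide": [0.237, 0, -0.385], "dr": [0, -0.137, 0], "fingers": 0.022}, {"slide": [0.237, 0, -0.385], "dr": [0, -0.137, 0], "fingers": 0.022}, {"slide": [0.237, 0, -0.385], "dr": [0, -0.137, 0], "fingers": 0.022}]'

```text
t: 15.03
eef_pos: [574.2, 172.5, 94.9]
tcp_rot: [-1.571, 0.001, 0.114]
ft_force: [0.3, 0.2, -0.4]
opening: 0.339
```

```bash
python3 -c "
from h import *
plan(698.6,-39.7,100,6.4)"
```

```text
t 15.03 pos [574.2 172.5  94.9] yaw 6.5 tilt [-9.e+01  6.e-02] F [ 0.3  0.2 -0.4] op 32.3
-> slide [ 0.0995 -0.0052 -0.2249] dr [-0.0001  0.0018 -0.0011] rows 5.9
```

Request:
drive_tool --steps '[{"slide": [0.099, -0.005, -0.225], "dr": [0, 0, 0], "fingers": 0.022}, {"slide": [0.099, -0.005, -0.225], "dr": [0, 0, 0], "fingers": 0.022}, {"slide": [0.099, -0.005, -0.225], "dr": [0, 0, 0], "fingers": 0.022}, {"slide": [0.099, -0.005, -0.225], "dr": [0, 0, 0], "fingers": 0.022}, {"slide": [0.099, -0.005, -0.225], "dr": [0, 0, 0], "fingers": 0.022}]'

```text
t: 15.45
eef_pos: [679.2, -7.7, 98.9]
tcp_rot: [-1.571, 0.001, 0.113]
ft_force: [-0.1, 0.5, 1.1]
opening: 0.232
```

```bash
python3 - <<'E'
from h import *
plan(698.6,-39.7,100,6.4)
E
```

```text
t 15.45 pos [679.2  -7.7  98.9] yaw 6.47 tilt [-8.999e+01  8.000e-02] F [-0.1  0.5  1.1] op 22.0
-> slide [ 0.0157 -0.0011 -0.034 ] dr [-0.0002  0.0013 -0.0013] rows 0.9
```

Request:
drive_tool --steps '[{"slide": [0.015, 0, -0.034], "dr": [0, 0, 0], "fingers": 0.022}, {"slide": [0.015, 0, -0.034], "dr": [0, 0, 0], "fingers": 0.022}, {"slide": [0.015, 0, -0.034], "dr": [0, 0, 0], "fingers": 0.022}]'

```text
t: 15.7
eef_pos: [697.5, -39.7, 98.2]
tcp_rot: [-1.57, 0.002, 0.11]
ft_force: [-0.1, 0.8, -0.3]
opening: 0.232
```

```bash
python3 - <<'E'
from h import *
m=optics.camera_model("wrist"); im=save("wrist","w14")
for r in plates(im,m,(0,0,512,384),amin=300):
    y=np.radians(r[4]); g=np.array(r[:2])+76*np.array([np.cos(y),np.sin(y)])
    print(r,slab(*r[:2]),"push",g.round(1)); plan(*g,32,r[4])
E
```

```text
(622.6, -48.5, 118.9, 50.2, 6.4) (np.float64(103.5), np.float64(-56.1)) push [698.1 -40. ]
t 15.75 pos [696.9 -38.2  98.3] yaw 6.41 tilt [-89.96   0.12] F [-0.4 -0.9 -0.1] op 22.2
-> slide [ 0.0012  0.0663 -0.002 ] dr [-0.0006  0.0002 -0.0021] rows 1.6
(616.2, -113.6, 106.6, 50.3, 6.2) (np.float64(91.7), np.float64(-120.4)) push [ 691.8 -105.4]
t 15.75 pos [696.9 -38.2  98.3] yaw 6.41 tilt [-89.96   0.12] F [-0.4 -0.9 -0.1] op 22.2
-> slide [-0.0125  0.0663 -0.0663] dr [-0.0006  0.0037 -0.0021] rows 2.3
```

View pics/w14.png

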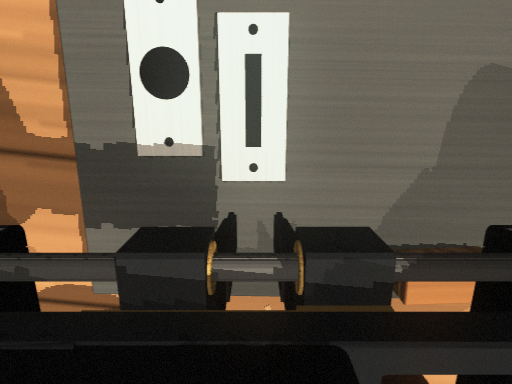

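Request:
drive_tool --steps '[{"slide": [0.001, 0.03, 0], "dr": [0, 0, 0], "fingers": 0.022}, {"slide": [0.001, 0.055, 0], "dr": [0, 0, 0], "fingers": 0.022}, {"slide": [0.001, 0.065, 0], "dr": [0, 0, 0], "fingers": 0.022}, {"slide": [0.001, 0.066, 0], "dr": [0, 0, 0], "fingers": 0.022}, {"slide": [0.001, 0.066, 0], "dr": [0, 0, 0], "fingers": 0.022}]'

```text
t: 16.17
eef_pos: [698.0, -36.7, 33.1]
tcp_rot: [-1.571, 0.002, 0.114]
ft_force: [-0.3, 0.1, 1.6]
opening: 0.229
```

Request:
drive_tool --steps '[{"slide": [0, 0, 0], "dr": [0, 0, 0], "fingers": 0.022}, {"slide": [0, 0, 0], "dr": [0, 0, 0], "fingers": 0.022}]'

```text
t: 16.33
eef_pos: [698.6, -37.4, 34.1]
tcp_rot: [-1.571, -0.0, 0.114]
ft_force: [-0.3, 0.2, -0.0]
opening: 0.233
```

```bash
python3 -c "
from h import *
plan(698.1,-40,31.5,6.4)"
```

```text
t 16.33 pos [698.6 -37.4  34.1] yaw 6.52 tilt [-9.002e+01 -2.000e-02] F [-0.3  0.2 -0. ] op 22.1
-> slide [-0.0008  0.0026 -0.0025] dr [0.0003 0.0021 0.0003] rows 0.1
```

Request:
drive_tool --steps '[{"slide": [0, 0.002, -0.0025], "dr": [0, 0, 0], "fingers": 0.022}, {"slide": [-0.01, 0.0025, -0.0025], "dr": [0, 0, 0], "fingers": 0.022}, {"slide": [-0.027, 0.0025, -0.0025], "dr": [0, 0, 0], "fingers": 0.022}, {"slide": [-0.044, 0.0025, -0.0025], "dr": [0, 0, 0], "fingers": 0.022}, {"slide": [-0.06, 0.0025, -0.0025], "dr": [0, 0, 0], "fingers": 0.022}]'

```text
t: 16.75
eef_pos: [638.3, -47.3, 31.0]
tcp_rot: [-1.571, 0.0, 0.113]
ft_force: [1.0, -0.1, -0.3]
opening: 0.228
```

```bash
python3 - <<'E'
from h import *
y=np.radians(6.4)
plan(622.6-19.5*np.cos(y),-48.5-19.5*np.sin(y),32,6.4)
save('side','s15',(200,100,390,250),4)
E
```

```text
t 16.75 pos [638.3 -47.3  31. ] yaw 6.48 tilt [-9.001e+01  1.000e-02] F [ 1.  -0.1 -0.3] op 21.7
-> slide [-0.0352 -0.001   0.0006] dr [ 0.0001  0.0014 -0.0002] rows 0.8
```

View pics/s15.png

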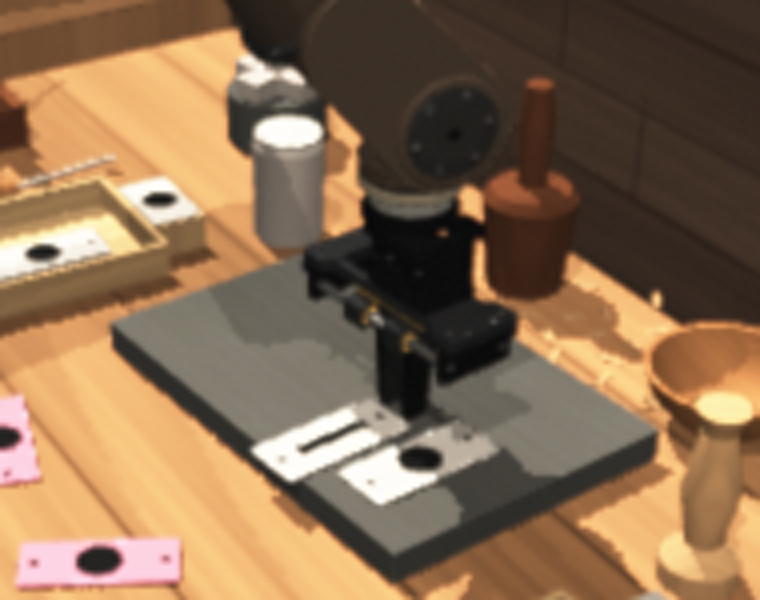

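Request:
drive_tool --steps '[{"slide": [-0.012, -0.0005, 0], "dr": [0, 0, 0], "fingers": 0.022}, {"slide": [-0.025, -0.0005, 0], "dr": [0, 0, 0], "fingers": 0.022}, {"slide": [-0.033, -0.0005, 0], "dr": [0, 0, 0], "fingers": 0.022}, {"slide": [-0.034, -0.0005, 0], "dr": [0, 0, 0], "fingers": 0.022}]'

```text
t: 17.13
eef_pos: [604.5, -51.1, 31.4]
tcp_rot: [-1.571, 0.001, 0.113]
ft_force: [0.1, -0.1, 0.3]
opening: 0.23
```

Request:
drive_tool --steps '[{"slide": [0.005, -0.005, 0], "dr": [0, 0, 0], "fingers": 0.022}, {"slide": [0.015, -0.03, 0], "dr": [0, 0, 0], "fingers": 0.022}, {"slide": [0.015, -0.065, 0], "dr": [0, 0, 0], "fingers": 0.075}, {"slide": [0.015, -0.065, 0], "dr": [0, 0, 0], "fingers": 0.075}]'

```text
t: 17.47
eef_pos: [623.9, -49.5, 102.0]
tcp_rot: [-1.573, -0.007, 0.114]
ft_force: [1.1, -0.2, -0.1]
opening: 0.321
```

```bash
cat >> h.py <<'E'
def gripplan(pic,z=95):
    m=optics.camera_model("wrist"); im=save("wrist",pic)
    for r in plates(im,m,(0,0,512,384),amin=300):
        if r[2]<90: continue
        y=np.radians(r[4]); e=np.array([np.cos(y),np.sin(y)]); c=np.array(r[:2])+(r[2]-119.2)/2*e
        g=c-37*e; print(r,"c",c.round(1),slab(*c),"grip",g.round(1)); plan(*g,z,r[4])
E
python3 -c "
from h import *
gripplan('w16')"
```

```text
(537.4, -57.8, 111.0, 50.2, 6.5) c [533.3 -58.3] (np.float64(13.8), np.float64(-58.2)) grip [496.6 -62.5]
t 17.52 pos [622.8 -49.4  99.6] yaw 6.5 tilt [-90.1  -0.3] F [0.2 0.4 0.6] op 34.1
-> slide [-0.1269  0.0039  0.0013] dr [0.0018 0.0001 0.0052] rows 3.0
(608.0, -114.5, 115.5, 50.3, 6.1) c [ 606.2 -114.7] (np.float64(81.6), np.float64(-120.6)) grip [ 569.4 -118.6]
t 17.52 pos [622.8 -49.4  99.6] yaw 6.5 tilt [-90.1  -0.3] F [0.2 0.4 0.6] op 34.1
-> slide [-0.0609  0.0044 -0.0628] dr [0.0017 0.007  0.0052] rows 2.1
```

View pics/w16.png

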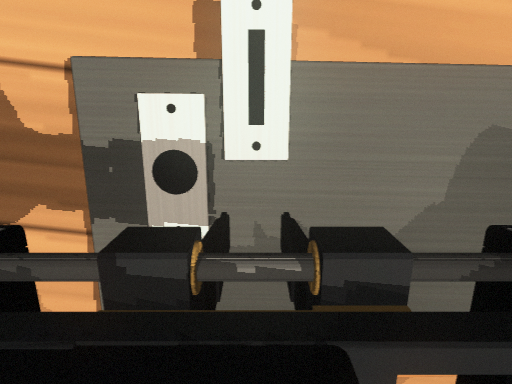

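Request:
drive_tool --steps '[{"slide": [-0.04, 0, 0], "dr": [0, 0, 0], "fingers": 0.075}, {"slide": [-0.08, 0, 0], "dr": [0, 0, 0], "fingers": 0.075}, {"slide": [-0.115, 0, 0.001], "dr": [0, 0, 0], "fingers": 0.075}, {"slide": [-0.124, 0, 0.001], "dr": [0, 0, 0], "fingers": 0.075}, {"slide": [-0.124, 0, 0.001], "dr": [0, 0, 0], "fingers": 0.075}]'

```text
t: 17.93
eef_pos: [495.4, -62.3, 96.3]
tcp_rot: [-1.57, 0.002, 0.112]
ft_force: [1.3, -0.3, 0.7]
opening: 0.705
```

```bash
python3 -c "
from h import *
plan(496.6,-62.5,22,6.5)"
```

```text
t 17.93 pos [495.4 -62.3  96.3] yaw 6.44 tilt [-89.97   0.11] F [ 1.3 -0.3  0.7] op 67.0
-> slide [ 0.0013  0.0743 -0.0003] dr [-0.0005 -0.001  -0.002 ] rows 1.8
```

Request:
drive_tool --steps '[{"slide": [0.001, 0.015, 0], "dr": [0, 0, 0], "fingers": 0.075}, {"slide": [0.001, 0.035, 0], "dr": [0, 0, 0], "fingers": 0.075}, {"slide": [0.001, 0.055, 0], "dr": [0, 0, 0], "fingers": 0.075}, {"slide": [0.001, 0.074, 0], "dr": [0, 0, 0], "fingers": 0.075}, {"slide": [0.001, 0.074, 0], "dr": [0, 0, 0], "fingers": 0.075}]'

```text
t: 18.35
eef_pos: [498.2, -61.9, 19.2]
tcp_rot: [-1.569, 0.004, 0.113]
ft_force: [-0.4, -0.0, -0.9]
opening: 0.787
```

Request:
drive_tool --steps '[{"slide": [0, 0, 0], "dr": [0, 0, 0], "fingers": 0.03}, {"slide": [0, 0, 0], "dr": [0, 0, 0], "fingers": 0.03}, {"slide": [0, 0, 0], "dr": [0, 0, 0], "fingers": 0.03}, {"slide": [0, 0, 0], "dr": [0, 0, 0], "fingers": 0.03}, {"slide": [0, 0, 0], "dr": [0, 0, 0], "fingers": 0.03}]'

```text
t: 18.77
eef_pos: [498.2, -62.2, 23.0]
tcp_rot: [-1.571, -0.001, 0.113]
ft_force: [0.6, -0.5, 1.6]
opening: 0.522
```

```bash
python3 -c "
from h import *
plan(479,-381,80,2)"
```

```text
t 18.77 pos [498.2 -62.2  23. ] yaw 6.49 tilt [-9.003e+01 -3.000e-02] F [ 0.6 -0.5  1.6] op 49.7
-> slide [-0.0551 -0.0569 -0.3146] dr [0.0005 0.0784 0.0006] rows 7.8
```

Request:
drive_tool --steps '[{"slide": [0, -0.01, 0], "dr": [0, 0, 0], "fingers": 0.03}, {"slide": [0, -0.025, 0], "dr": [0, 0, 0], "fingers": 0.03}, {"slide": [0, -0.045, 0], "dr": [0, 0, 0], "fingers": 0.03}, {"slide": [0, -0.06, -0.01], "dr": [0, 0, 0], "fingers": 0.03}, {"slide": [0, -0.06, -0.03], "dr": [0, 0, 0], "fingers": 0.03}]'

```text
t: 19.18
eef_pos: [501.9, -91.3, 85.7]
tcp_rot: [-1.572, -0.003, 0.115]
ft_force: [0.7, -0.9, -0.9]
opening: 0.519
```

```bash
python3 -c "
from h import *
plan(480,-378,80,2)"
```

```text
t 19.18 pos [501.9 -91.3  85.7] yaw 6.6 tilt [-90.08  -0.15] F [ 0.7 -0.9 -0.9] op 49.3
-> slide [-0.0547  0.006  -0.2823] dr [0.0013 0.0802 0.0027] rows 6.9
```

Request:
drive_tool --steps '[{"slide": [-0.005, 0, -0.035], "dr": [0, 0.02, 0], "fingers": 0.03}, {"slide": [-0.013, 0, -0.075], "dr": [0, 0.04, 0], "fingers": 0.03}, {"slide": [-0.021, 0, -0.115], "dr": [0, 0.06, 0], "fingers": 0.03}, {"slide": [-0.029, 0, -0.155], "dr": [0, 0.08, 0], "fingers": 0.03}, {"slide": [-0.036, 0, -0.19], "dr": [0, 0.08, 0], "fingers": 0.03}]'

```text
t: 19.6
eef_pos: [486.3, -287.3, 83.4]
tcp_rot: [-1.572, 0.0, 0.032]
ft_force: [0.2, 0.5, -0.6]
opening: 0.522
```

```bash
python3 -c "
from h import *
plan(480,-378,60,2)"
```

```text
t 19.6 pos [ 486.3 -287.3   83.4] yaw 1.81 tilt [-9.004e+01  1.000e-02] F [ 0.2  0.5 -0.6] op 49.6
-> slide [-0.0092  0.0235 -0.0905] dr [ 0.0007 -0.0034 -0.0002] rows 2.3
```

Request:
drive_tool --steps '[{"slide": [-0.004, 0, -0.035], "dr": [0, 0, 0], "fingers": 0.03}, {"slide": [-0.009, 0.0, -0.075], "dr": [0, 0, 0], "fingers": 0.03}, {"slide": [-0.009, 0.005, -0.09], "dr": [0, 0, 0], "fingers": 0.03}, {"slide": [-0.009, 0.025, -0.09], "dr": [0, 0, 0], "fingers": 0.03}, {"slide": [-0.009, 0.025, -0.09], "dr": [0, 0, 0], "fingers": 0.03}]'

```text
t: 20.02
eef_pos: [479.4, -375.0, 55.3]
tcp_rot: [-1.568, 0.003, 0.031]
ft_force: [-1.1, 0.7, -2.1]
opening: 0.52
```

```bash
python3 - <<'E'
from h import *
plan(480,-378,9,2)
save('wrist','w17')
save('side','s17',(250,160,440,310),4)
E
```

```text
t 20.02 pos [ 479.4 -375.    55.3] yaw 1.8 tilt [-89.86   0.19] F [-1.1  0.7 -2.1] op 49.5
-> slide [ 0.0006  0.0463 -0.0031] dr [-0.0025 -0.0035 -0.0033] rows 1.1
```

View pics/w17.png

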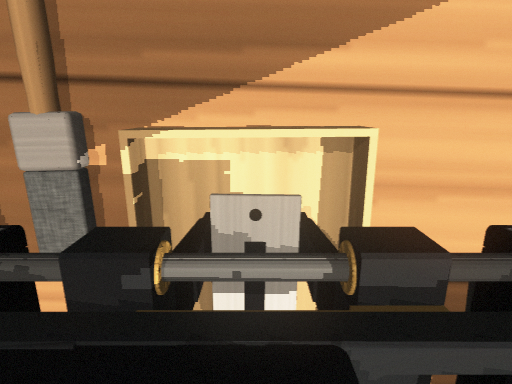

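View pics/s17.png

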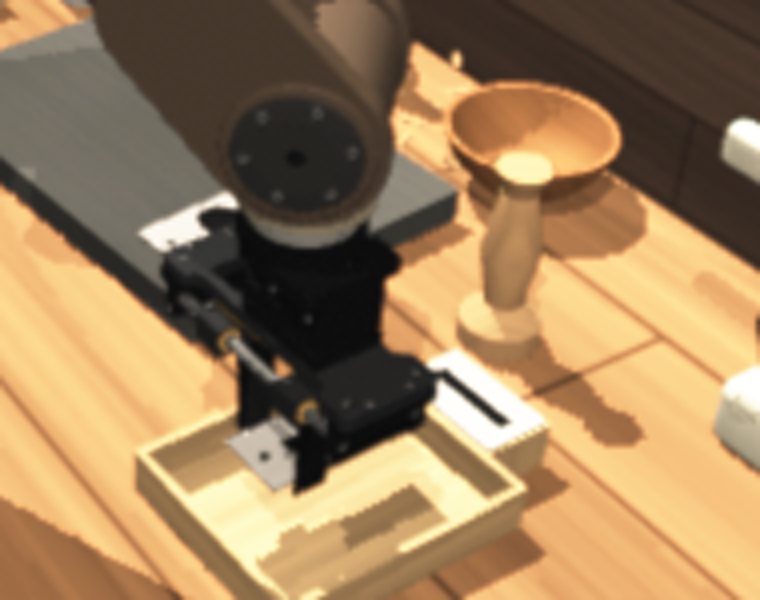

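Request:
drive_tool --steps '[{"slide": [0, 0.015, -0.002], "dr": [0, 0, 0], "fingers": 0.03}, {"slide": [0, 0.03, -0.002], "dr": [0, 0, 0], "fingers": 0.03}, {"slide": [0, 0.04, -0.002], "dr": [0, 0, 0], "fingers": 0.03}, {"slide": [0, 0.044, -0.002], "dr": [0, 0, 0], "fingers": 0.03}, {"slide": [0, 0.044, -0.002], "dr": [0, 0, 0], "fingers": 0.03}]'

```text
t: 20.53
eef_pos: [480.9, -376.3, 13.1]
tcp_rot: [-1.57, 0.002, 0.034]
ft_force: [0.1, 0.8, -0.6]
opening: 0.527
```

Request:
drive_tool --steps '[{"slide": [0, 0, 0], "dr": [0, 0, 0], "fingers": 0.03}]'

```text
t: 20.62
eef_pos: [481.2, -376.9, 13.9]
tcp_rot: [-1.571, 0.001, 0.034]
ft_force: [-0.6, -0.4, -0.9]
opening: 0.525
```

Request:
drive_tool --steps '[{"slide": [0, 0.004, 0], "dr": [0, 0, 0], "fingers": 0.03}, {"slide": [0, 0.005, 0], "dr": [0, 0, 0], "fingers": 0.03}, {"slide": [0, 0.005, 0], "dr": [0, 0, 0], "fingers": 0.06}, {"slide": [0, 0.005, 0], "dr": [0, 0, 0], "fingers": 0.06}, {"slide": [0, 0.0, 0], "dr": [0, 0, 0], "fingers": 0.06}]'

```text
t: 21.03
eef_pos: [480.6, -376.8, 12.8]
tcp_rot: [-1.57, 0.002, 0.033]
ft_force: [-0.1, 0.7, -0.2]
opening: 0.623
```

Request:
drive_tool --steps '[{"slide": [0, -0.02, 0], "dr": [0, 0, 0], "fingers": 0.06}, {"slide": [0, -0.055, 0], "dr": [0, 0, 0], "fingers": 0.06}, {"slide": [0, -0.09, 0.01], "dr": [0, 0, 0], "fingers": 0.06}]'

```text
t: 21.28
eef_pos: [480.2, -367.8, 104.0]
tcp_rot: [-1.57, 0.002, 0.032]
ft_force: [0.5, -0.6, 0.7]
opening: 0.632
```

```bash
python3 - <<'E'
from h import *
save('side','s18',(200,130,440,310),3.3)
im=save("top","t18",(190,110,420,250),3.4)
m=optics.camera_model("top")
for r in plates(im,m,(200,125,312,216)):
    r=list(r); r[0]+=2.2; r[1]+=1.8; y=np.radians(r[4]); g=np.array(r[:2])+77*np.array([np.cos(y),np.sin(y)])
    print(r,slab(*r[:2]),"push",g.round(1)); plan(*g,100,r[4])
E
```

```text
[627.1, -112.3, 84.7, 50.0, 6.4] (np.float64(102.6), np.float64(-120.0)) push [ 703.6 -103.7]
t 21.38 pos [ 482.2 -367.7  108.6] yaw 1.93 tilt [-90.31  -0.26] F [ 0.1  0.4 -0.3] op 60.1
-> slide [0.2302 0.0083 0.2564] dr [ 0.0056 -0.0781  0.0043] rows 8.3
```

View pics/s18.png

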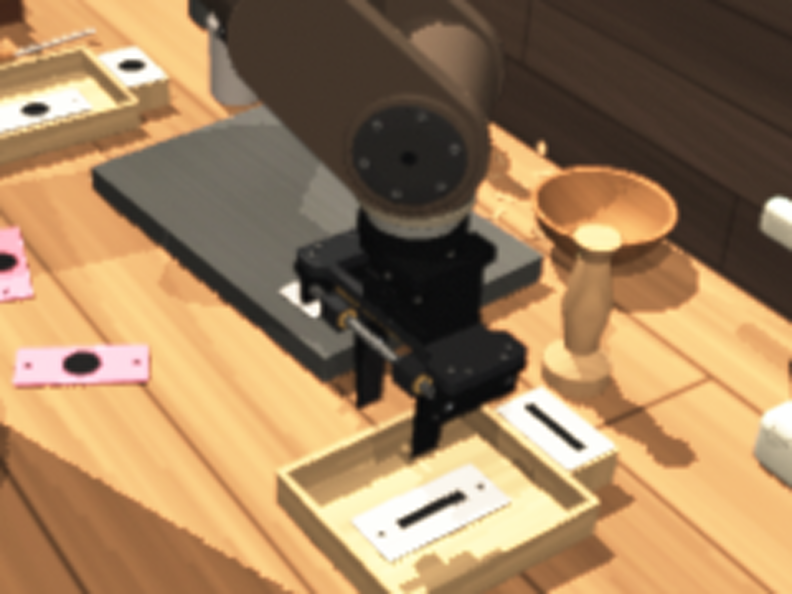

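View pics/t18.png

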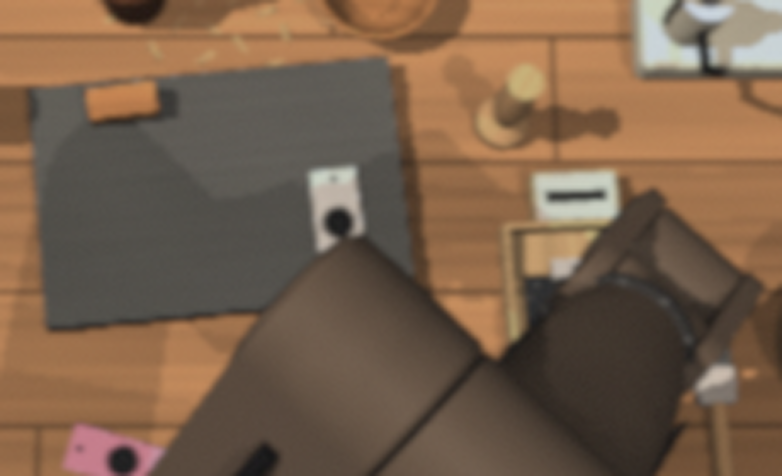

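Request:
drive_tool --steps '[{"slide": [0.01, 0, 0.04], "dr": [0, -0.02, 0], "fingers": 0.022}, {"slide": [0.03, 0, 0.08], "dr": [0, -0.04, 0], "fingers": 0.022}, {"slide": [0.05, 0, 0.115], "dr": [0, -0.06, 0], "fingers": 0.022}, {"slide": [0.075, 0, 0.147], "dr": [0, -0.075, 0], "fingers": 0.022}, {"slide": [0.1, 0, 0.178], "dr": [0, -0.075, 0], "fingers": 0.022}]'

```text
t: 21.8
eef_pos: [575.1, -183.9, 103.1]
tcp_rot: [-1.571, 0.001, 0.109]
ft_force: [0.9, -0.2, 0.2]
opening: 0.338
```

```bash
python3 -c "
from h import *
plan(686.2,-105.7,100,6.2)"
```

```text
t 21.8 pos [ 575.1 -183.9  103.1] yaw 6.24 tilt [-8.998e+01  7.000e-02] F [ 0.9 -0.2  0.2] op 32.1
-> slide [0.119  0.003  0.0656] dr [-0.0003  0.0007 -0.0012] rows 3.3
```

Request:
drive_tool --steps '[{"slide": [0.118, 0.003, 0.065], "dr": [0, 0, 0], "fingers": 0.022}, {"slide": [0.118, 0.003, 0.065], "dr": [0, 0, 0], "fingers": 0.022}, {"slide": [0.118, 0.003, 0.065], "dr": [0, 0, 0], "fingers": 0.022}, {"slide": [0.118, 0.003, 0.065], "dr": [0, 0, 0], "fingers": 0.022}, {"slide": [0.118, 0.003, 0.065], "dr": [0, 0, 0], "fingers": 0.022}]'

```text
t: 22.22
eef_pos: [686.3, -106.3, 99.0]
tcp_rot: [-1.57, 0.001, 0.111]
ft_force: [-0.7, -1.4, 0.2]
opening: 0.232
```

```bash
python3 - <<'E'
from h import *
m=optics.camera_model("wrist"); im=save("wrist","w19")
for r in plates(im,m,(0,0,512,384),amin=300):
    y=np.radians(r[4]); g=np.array(r[:2])+76*np.array([np.cos(y),np.sin(y)])
    print(r,slab(*r[:2]),"push",g.round(1)); plan(*g,32,r[4])
E
```

```text
(609.9, -114.5, 119.1, 50.2, 6.2) (np.float64(85.3), np.float64(-120.7)) push [ 685.5 -106.3]
t 22.27 pos [ 684.8 -107.6   99.1] yaw 6.31 tilt [-89.98   0.12] F [-0.4  0.2 -0.3] op 21.7
-> slide [0.0009 0.0671 0.0012] dr [-0.0004  0.0019 -0.0021] rows 1.6
```

View pics/w19.png

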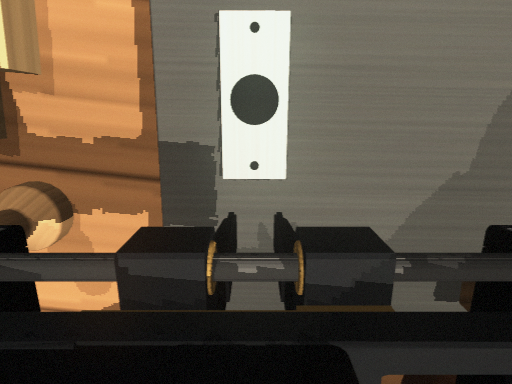

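Request:
drive_tool --steps '[{"slide": [0.001, 0.03, 0.0], "dr": [0, 0, 0], "fingers": 0.022}, {"slide": [0.001, 0.055, 0.0], "dr": [0, 0, 0], "fingers": 0.022}, {"slide": [0.001, 0.065, 0.0], "dr": [0, 0, 0], "fingers": 0.022}, {"slide": [0.001, 0.067, 0.0], "dr": [0, 0, 0], "fingers": 0.022}, {"slide": [0.001, 0.067, 0.0], "dr": [0, 0, 0], "fingers": 0.022}]'

```text
t: 22.68
eef_pos: [685.2, -109.3, 33.1]
tcp_rot: [-1.57, 0.002, 0.107]
ft_force: [0.1, 0.3, -0.1]
opening: 0.229
```

Request:
drive_tool --steps '[{"slide": [0, 0, 0], "dr": [0, 0, 0], "fingers": 0.022}, {"slide": [0, 0, 0], "dr": [0, 0, 0], "fingers": 0.022}]'

```text
t: 22.85
eef_pos: [686.4, -108.8, 34.6]
tcp_rot: [-1.572, -0.001, 0.108]
ft_force: [0.4, 0.2, -0.7]
opening: 0.232
```

```bash
python3 -c "
from h import *
plan(685.5,-106.3,31.5,6.2)"
```

```text
t 22.85 pos [ 686.4 -108.8   34.6] yaw 6.18 tilt [-9.004e+01 -6.000e-02] F [ 0.4  0.2 -0.7] op 22.0
-> slide [-0.0006  0.0031  0.0026] dr [ 0.0007 -0.0003  0.0011] rows 0.1
```

Request:
drive_tool --steps '[{"slide": [0, 0.0025, 0.0025], "dr": [0, 0, 0], "fingers": 0.022}, {"slide": [-0.008, 0.003, 0.0025], "dr": [0, 0, 0], "fingers": 0.022}, {"slide": [-0.025, 0.003, 0.0025], "dr": [0, 0, 0], "fingers": 0.022}, {"slide": [-0.042, 0.003, 0.0025], "dr": [0, 0, 0], "fingers": 0.022}, {"slide": [-0.055, 0.003, 0.0025], "dr": [0, 0, 0], "fingers": 0.022}]'

```text
t: 23.27
eef_pos: [629.5, -111.7, 30.4]
tcp_rot: [-1.571, 0.001, 0.108]
ft_force: [-0.4, 0.4, -1.0]
opening: 0.232
```

```bash
python3 - <<'E'
from h import *
y=np.radians(6.2)
plan(609.9-1.3*np.cos(y),-114.5-1.3*np.sin(y),32,6.2)
E
```

```text
t 23.27 pos [ 629.5 -111.7   30.4] yaw 6.22 tilt [-9.e+01  4.e-02] F [-0.4  0.4 -1. ] op 22.0
-> slide [-0.0211 -0.0016 -0.0007] dr [ 0.      0.0003 -0.0007] rows 0.5
```

Request:
drive_tool --steps '[{"slide": [-0.01, -0.001, 0], "dr": [0, 0, 0], "fingers": 0.022}, {"slide": [-0.019, -0.001, 0], "dr": [0, 0, 0], "fingers": 0.022}, {"slide": [-0.021, -0.001, 0], "dr": [0, 0, 0], "fingers": 0.022}, {"slide": [-0.021, -0.001, 0], "dr": [0, 0, 0], "fingers": 0.022}]'

```text
t: 23.6
eef_pos: [609.7, -114.1, 31.4]
tcp_rot: [-1.571, 0.001, 0.108]
ft_force: [0.2, 0.6, -0.2]
opening: 0.233
```

Request:
drive_tool --steps '[{"slide": [0.005, -0.005, 0], "dr": [0, 0, 0], "fingers": 0.022}, {"slide": [0.015, -0.03, 0], "dr": [0, 0, 0], "fingers": 0.022}, {"slide": [0.015, -0.065, 0], "dr": [0, 0, 0], "fingers": 0.075}, {"slide": [0.015, -0.065, 0], "dr": [0, 0, 0], "fingers": 0.075}]'

```text
t: 23.93
eef_pos: [628.5, -112.9, 101.9]
tcp_rot: [-1.574, -0.007, 0.109]
ft_force: [0.8, -0.6, 0.1]
opening: 0.32
```

```bash
python3 -c "
from h import *
gripplan('w20')"
```

```text
(542.0, -121.9, 111.0, 50.2, 6.2) c [ 537.9 -122.3] (np.float64(12.9), np.float64(-122.5)) grip [ 501.1 -126.3]
t 23.98 pos [ 627.4 -112.7   99.5] yaw 6.23 tilt [-90.13  -0.28] F [ 0.4  0.1 -1.2] op 34.6
-> slide [-1.27e-01  3.90e-03  1.00e-04] dr [0.0023 0.0005 0.0048] rows 3.0
```

View pics/w20.png

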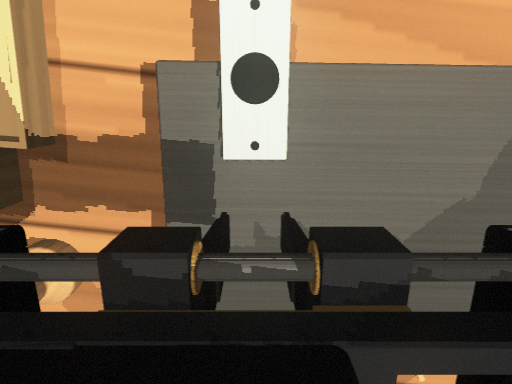

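Request:
drive_tool --steps '[{"slide": [-0.04, 0, 0], "dr": [0, 0, 0], "fingers": 0.075}, {"slide": [-0.08, 0, 0], "dr": [0, 0, 0], "fingers": 0.075}, {"slide": [-0.115, 0, 0], "dr": [0, 0, 0], "fingers": 0.075}, {"slide": [-0.124, 0, 0], "dr": [0, 0, 0], "fingers": 0.075}, {"slide": [-0.124, 0, 0], "dr": [0, 0, 0], "fingers": 0.075}]'

```text
t: 24.4
eef_pos: [500.2, -125.9, 96.2]
tcp_rot: [-1.57, 0.002, 0.107]
ft_force: [0.9, -0.4, -0.2]
opening: 0.708
```

```bash
python3 -c "
from h import *
plan(501.1,-126.3,22,6.2)"
```

```text
t 24.4 pos [ 500.2 -125.9   96.2] yaw 6.14 tilt [-89.96   0.12] F [ 0.9 -0.4 -0.2] op 67.4
-> slide [ 0.001   0.0742 -0.0005] dr [-0.0007 -0.0011 -0.0021] rows 1.8
```

Request:
drive_tool --steps '[{"slide": [0, 0.015, 0], "dr": [0, 0, 0], "fingers": 0.075}, {"slide": [0, 0.035, 0], "dr": [0, 0, 0], "fingers": 0.075}, {"slide": [0, 0.055, 0], "dr": [0, 0, 0], "fingers": 0.075}, {"slide": [0, 0.074, 0], "dr": [0, 0, 0], "fingers": 0.075}, {"slide": [0, 0.074, 0], "dr": [0, 0, 0], "fingers": 0.075}]'

```text
t: 24.82
eef_pos: [502.0, -125.5, 19.1]
tcp_rot: [-1.569, 0.004, 0.108]
ft_force: [0.3, -0.0, -0.3]
opening: 0.785
```

Request:
drive_tool --steps '[{"slide": [0, 0, 0], "dr": [0, 0, 0], "fingers": 0.03}, {"slide": [0, 0, 0], "dr": [0, 0, 0], "fingers": 0.03}, {"slide": [0, 0, 0], "dr": [0, 0, 0], "fingers": 0.03}, {"slide": [0, 0, 0], "dr": [0, 0, 0], "fingers": 0.03}, {"slide": [0, 0, 0], "dr": [0, 0, 0], "fingers": 0.03}]'

```text
t: 25.23
eef_pos: [502.1, -126.0, 23.0]
tcp_rot: [-1.571, -0.0, 0.108]
ft_force: [0.8, 0.9, 1.3]
opening: 0.518
```

Request:
drive_tool --steps '[{"slide": [0, -0.01, 0], "dr": [0, 0, 0], "fingers": 0.03}, {"slide": [0, -0.025, 0], "dr": [0, 0, 0], "fingers": 0.03}, {"slide": [0, -0.045, 0], "dr": [0, 0, 0], "fingers": 0.03}, {"slide": [0, -0.06, 0.0], "dr": [0, 0, 0], "fingers": 0.03}, {"slide": [0, -0.06, 0.02], "dr": [0, 0, 0], "fingers": 0.03}]'

```text
t: 25.65
eef_pos: [501.4, -108.1, 85.7]
tcp_rot: [-1.574, -0.004, 0.106]
ft_force: [0.4, 0.6, -0.7]
opening: 0.521
```

```bash
python3 -c "
from h import *
plan(471.5,372,80,-1.5)
save('side','s21',(200,100,390,250),4)"
```

```text
t 25.65 pos [ 501.4 -108.1   85.7] yaw 6.09 tilt [-90.16  -0.24] F [ 0.4  0.6 -0.7] op 49.5
-> slide [0.0212 0.0045 0.4806] dr [0.0024 0.1325 0.0044] rows 11.5
```

View pics/s21.png

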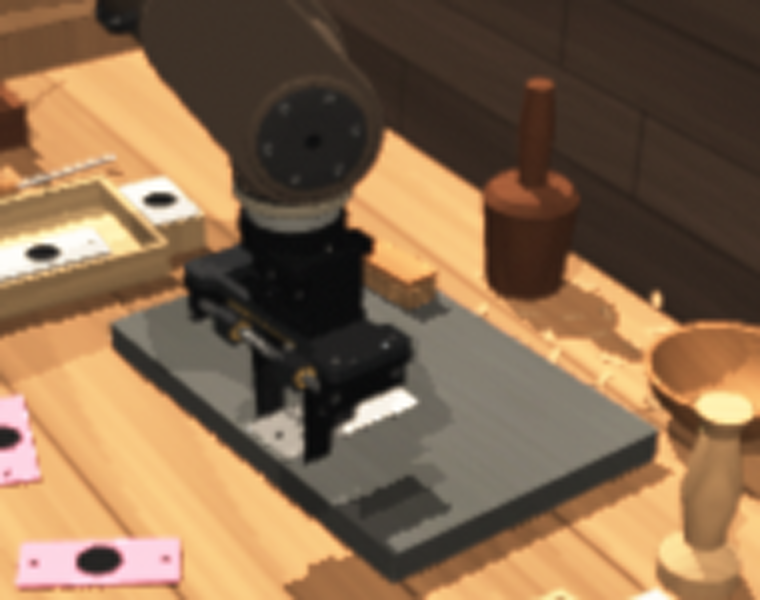

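Request:
drive_tool --steps '[{"slide": [-0.001, 0, 0.035], "dr": [0, 0.01, 0], "fingers": 0.03}, {"slide": [0, 0, 0.075], "dr": [0, 0.03, 0], "fingers": 0.03}, {"slide": [0.001, 0, 0.115], "dr": [0, 0.04, 0], "fingers": 0.03}, {"slide": [0.002, 0, 0.155], "dr": [0, 0.05, 0], "fingers": 0.03}, {"slide": [0.003, 0, 0.195], "dr": [0, 0.06, 0], "fingers": 0.03}]'

```text
t: 26.12
eef_pos: [480.9, 89.9, 82.9]
tcp_rot: [-1.571, 0.001, 0.047]
ft_force: [0.2, -0.7, -0.6]
opening: 0.522
```

```bash
python3 -c "
from h import *
plan(471.5,372,80,-1.5)"
```

```text
t 26.12 pos [480.9  89.9  82.9] yaw 2.71 tilt [-9.e+01  3.e-02] F [ 0.2 -0.7 -0.6] op 49.7
-> slide [0.0039 0.0029 0.2823] dr [-0.      0.0734 -0.0006] rows 6.8
```

Request:
drive_tool --steps '[{"slide": [0, 0, 0.035], "dr": [0, 0.02, 0], "fingers": 0.03}, {"slide": [0, 0, 0.075], "dr": [0, 0.04, 0], "fingers": 0.03}, {"slide": [0.001, 0, 0.115], "dr": [0, 0.055, 0], "fingers": 0.03}, {"slide": [0.002, 0, 0.155], "dr": [0, 0.07, 0], "fingers": 0.03}, {"slide": [0.003, 0, 0.195], "dr": [0, 0.073, 0], "fingers": 0.03}]'

```text
t: 26.53
eef_pos: [474.5, 285.2, 83.0]
tcp_rot: [-1.571, 0.001, -0.025]
ft_force: [1.9, -0.7, -0.7]
opening: 0.518
```

```bash
python3 -c "
from h import *
plan(471.5,372,60,-1.5)"
```

```text
t 26.53 pos [474.5 285.2  83. ] yaw -1.46 tilt [-9.e+01  4.e-02] F [ 1.9 -0.7 -0.7] op 49.3
-> slide [-0.0052  0.023   0.0867] dr [-0.0001  0.0007 -0.0007] rows 2.2
```

Request:
drive_tool --steps '[{"slide": [-0.003, 0, 0.035], "dr": [0, 0, 0], "fingers": 0.03}, {"slide": [-0.005, 0.0, 0.07], "dr": [0, 0, 0], "fingers": 0.03}, {"slide": [-0.005, 0.005, 0.085], "dr": [0, 0, 0], "fingers": 0.03}, {"slide": [-0.005, 0.03, 0.085], "dr": [0, 0, 0], "fingers": 0.03}, {"slide": [-0.005, 0.03, 0.085], "dr": [0, 0, 0], "fingers": 0.03}]'

```text
t: 26.95
eef_pos: [470.4, 368.0, 49.5]
tcp_rot: [-1.573, 0.005, -0.023]
ft_force: [-0.7, -1.4, -1.8]
opening: 0.519
```

```bash
python3 -c "
from h import *
plan(471.5,371.5,17,-1.5)
save('wrist','w22')"
```

```text
t 26.95 pos [470.4 368.   49.5] yaw -1.33 tilt [-90.15   0.27] F [-0.7 -1.4 -1.8] op 49.3
-> slide [0.0012 0.0324 0.0037] dr [ 0.0026  0.003  -0.0047] rows 0.8
```

View pics/w22.png

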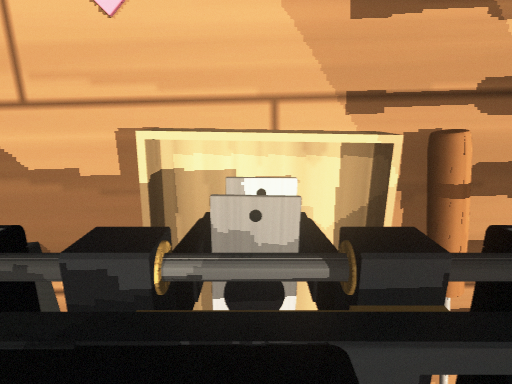

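Request:
drive_tool --steps '[{"slide": [0.001, 0.01, 0.003], "dr": [0, 0, 0], "fingers": 0.03}, {"slide": [0.001, 0.022, 0.003], "dr": [0, 0, 0], "fingers": 0.03}, {"slide": [0.001, 0.03, 0.003], "dr": [0, 0, 0], "fingers": 0.03}, {"slide": [0.001, 0.03, 0.003], "dr": [0, 0, 0], "fingers": 0.03}, {"slide": [0.001, 0.03, 0.003], "dr": [0, 0, 0], "fingers": 0.03}]'

```text
t: 27.42
eef_pos: [473.1, 370.7, 21.8]
tcp_rot: [-1.571, 0.002, -0.025]
ft_force: [0.4, -0.0, 0.3]
opening: 0.52
```

Request:
drive_tool --steps '[{"slide": [0, 0, 0], "dr": [0, 0, 0], "fingers": 0.03}]'

```text
t: 27.5
eef_pos: [473.4, 371.1, 22.4]
tcp_rot: [-1.571, 0.001, -0.025]
ft_force: [-0.1, 0.0, -0.1]
opening: 0.519
```

Request:
drive_tool --steps '[{"slide": [0, 0.005, 0.001], "dr": [0, 0, 0], "fingers": 0.03}, {"slide": [0, 0.006, 0.001], "dr": [0, 0, 0], "fingers": 0.03}, {"slide": [0, 0.006, 0.001], "dr": [0, 0, 0], "fingers": 0.06}, {"slide": [0, 0.006, 0.001], "dr": [0, 0, 0], "fingers": 0.06}, {"slide": [0, 0.002, 0.001], "dr": [0, 0, 0], "fingers": 0.06}]'

```text
t: 27.92
eef_pos: [473.0, 372.1, 20.0]
tcp_rot: [-1.571, 0.002, -0.025]
ft_force: [0.3, -0.0, -0.6]
opening: 0.625
```

Request:
drive_tool --steps '[{"slide": [0, -0.02, 0], "dr": [0, 0, 0], "fingers": 0.06}, {"slide": [0, -0.055, 0], "dr": [0, 0, 0], "fingers": 0.06}, {"slide": [0, -0.09, 0.0], "dr": [0, 0, 0], "fingers": 0.06}, {"slide": [-0.03, -0.12, -0.03], "dr": [0, 0, 0], "fingers": 0.06}, {"slide": [-0.04, -0.14, -0.07], "dr": [0, 0, 0], "fingers": 0.06}]'

```text
t: 28.33
eef_pos: [434.8, 315.3, 156.1]
tcp_rot: [-1.569, -0.001, -0.023]
ft_force: [0.9, -0.9, -0.3]
opening: 0.63
```

Request:
drive_tool --steps '[{"slide": [0, 0, -0.04], "dr": [0, 0, 0], "fingers": 0.06}, {"slide": [0, 0, -0.08], "dr": [0, 0, 0], "fingers": 0.06}, {"slide": [0, 0, -0.12], "dr": [0, 0, 0], "fingers": 0.06}, {"slide": [0, 0, -0.15], "dr": [0, 0, 0], "fingers": 0.06}, {"slide": [0, 0, -0.15], "dr": [0, 0, 0], "fingers": 0.06}]'

```text
t: 28.75
eef_pos: [431.6, 160.7, 154.6]
tcp_rot: [-1.571, 0.001, -0.028]
ft_force: [0.5, -0.2, -0.1]
opening: 0.632
```

```bash
python3 - <<'E'
from h import *
plan(470,370,100,0)
im=save("side","s23"); it=save("top","t23",(110,100,430,260),2.5)
m=optics.camera_model("top")
for roi,z,c,yw in [((133,180,180,230),17,(508,372.5),-1.5),((338,178,386,228),9,(516,-377),2.1)]:
    for r in plates(it,m,roi,z=z):
        d=np.array(r[:2])+[2,2]-c; y=np.radians(yw); print(r,"tray xy",(d@[np.cos(y),np.sin(y)]).round(1),(d@[-np.sin(y),np.cos(y)]).round(1))
E
```

```text
t 28.75 pos [431.6 160.7 154.6] yaw -1.59 tilt [-9.003e+01  4.000e-02] F [ 0.5 -0.2 -0.1] op 60.1
-> slide [0.0326 0.0545 0.2103] dr [ 0.0005 -0.0278 -0.0007] rows 5.3
(504.9, 370.2, 121.9, 47.9, -1.7) tray xy -1.1 -0.3
(513.3, -376.8, 117.2, 51.6, 1.5) tray xy -0.6 2.2
```

View pics/s23.png

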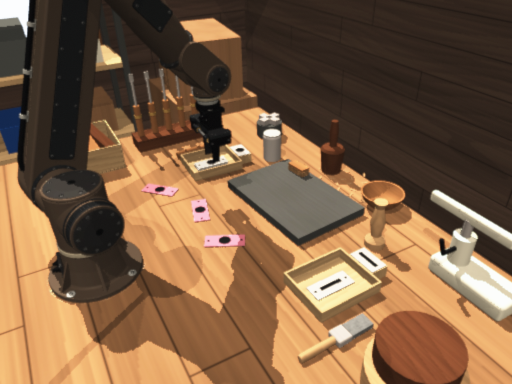

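View pics/t23.png

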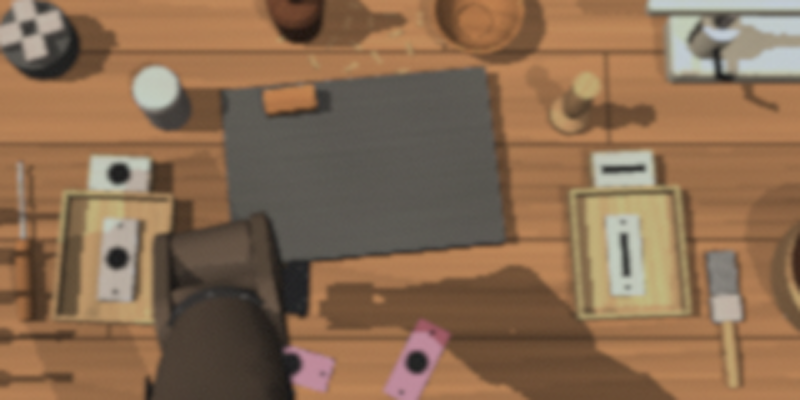

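The slab is empty, and each tray holds its plates centred at about (118,258) and (624,255) in the enlarged top view. I'll take one clear look at the stack before handing in.

Request:
drive_tool --steps '[{"slide": [0, -0.03, -0.04], "dr": [0, 0, 0], "fingers": 0.06}, {"slide": [0, -0.06, -0.08], "dr": [0, 0, 0], "fingers": 0.06}, {"slide": [0, -0.06, -0.12], "dr": [0, 0, 0], "fingers": 0.06}, {"slide": [0, -0.06, -0.16], "dr": [0, 0, 0], "fingers": 0.06}, {"slide": [0, -0.06, -0.16], "dr": [0, 0, 0], "fingers": 0.06}]'

```text
t: 29.27
eef_pos: [428.7, 1.8, 215.0]
tcp_rot: [-1.572, -0.001, -0.025]
ft_force: [0.0, 0.5, 0.1]
opening: 0.635
```

```bash
python3 -c "
from h import *
save('side','s24',(165,130,265,195),7.5)"
```

```text
(no output)
```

View pics/s24.png

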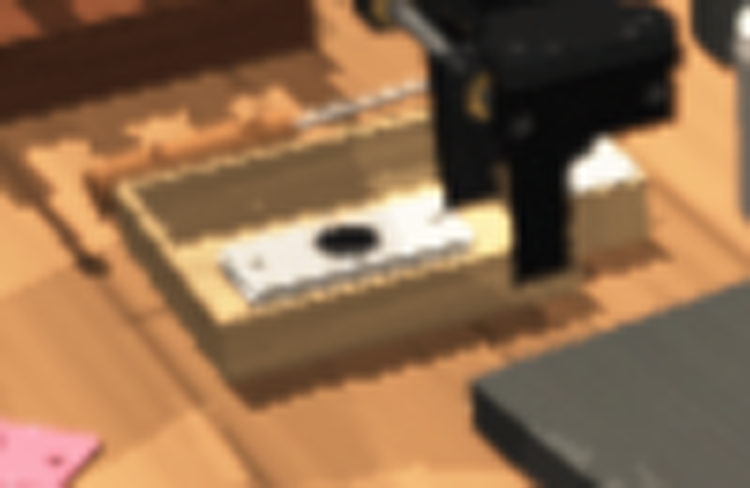

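The stack lies flat and level in the left tray, with its tag at about (348,240) in the crop. I'm handing in.

```bash
python3 -c "
from h import *
env.job_done(); s=env.state(); print(s['t'],s['ft_force'].round(1))"
```

```text
the job is handed in; nothing more can be done
the job is handed in; nothing more can be done
```

The job is handed in at about 29 s. Four plates were on the slab (three round, one bar; the fifth was absent), and all four are now in their trays.

- **Method:** I pushed each plate from behind with the fingertips until its front overhung the edge by about 46–50 mm, so the centre was 10–14 mm in. I then gripped the overhanging end by its long sides and lifted it by that. The three round plates are stacked in the left tray, which has the round mark, and the bar plate is in the right tray.
- **Plate positions:** In the last pictures the slab was empty. The top round plate read about (-1, 0) mm from its tray's centre and the bar plate about (-1, +2) mm, both flat. Only the top of the round stack can be seen, so I did not measure the two plates underneath separately.
- **Surroundings:** The sanding block, gouge, tin, spindle, brush and pink plates looked unmoved by eye. The gripper was open and clear of everything, with force readings near zero.
- **Checks that disagreed:** The top camera read about 2 mm off from the wrist camera in x and y, and I corrected for that. The TCP also overshot and settled by 2–4 mm after fast moves, so I re-read it before each push and trimmed most releases. No knocked plate or slipping grip showed up.

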